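# Swap cleaning bottles and food between table stand and sink caddy

### The arm

A 6-joint arm with a two-finger parallel gripper is mounted at the origin on a cart in front of the work surface, level with it; the furniture and walls round the work are solid. World frame = base frame: x ahead of the robot, y to its left, z up, the work surface at z = 0. Lengths are in mm, angles in rad, forces in N, time in s.
With the tool pointing down it reaches from about 300 to 875 mm from the base axis. Payload 6.4 kg.
Tool frame: the origin (TCP) lies midway between the tips of the shut fingers; the grasp point (between the pads) lies ctrl.hold_point_z behind it (ctrl.hold_point_z is the distance from the TCP to the grasp point, in mm); z points along the fingers, y is the line along which they close (so a half turn about z gives the same grasp; the last joint's range is limited). The gripper opens to 85 mm and grips with 20 to 120 N. Pads are 22 mm wide; open, the fingers measure 114 mm over their backs; the gripper's body (76 mm by 85 mm) begins 54 mm behind the grasp point. The pads swing forward as they close: fully open they stand 13 mm farther back than shut.
Start: joints at [-1.325, 0.181, 1.607, -0, 1.354, -0.206], TCP at [251.054, -517.313, 206.388] pointing down, gripper open.
Joint ranges: [-2.99, 2.99], [-0.89, 2.07], [0.3, 2.58], [-1.14, 4.28], [0, 2.63], [-3.12, 3.12]. Speed limits (rad/s): [2.57, 2.57, 3.01, 3.14, 3.14, 3.14].

### API

Orientations are given as a unit quaternion [w, x, y, z].
In Python, from rig import ctrl, viewer, order, regions_of, landmark_of gives the robot as it stands. The module is installed in compiled form; this text tells all that it offers.
- The arm moves only by the tool step_arm, never from a script. Its argument "increments" is a list that holds one entry, the list of rows, each a list of 7 numbers: the shift along the world's x, y, z scaled (see below), then the turn, a rotation vector about the world's x, y, z scaled (see below), then the opening, from 0 (shut) to 1 (fully open). A call has exactly 5 rows; each row is the pose to reach, as a shift and turn from the pose commanded when the call began, turning the shorter way round; what a row does not reach only later rows make up. The controller multiplies each number of a shift by 15 cm and each number of a turn by 180 degrees. A row lasts 1/10 s, in which the tool goes at most 50 mm and 8.59 degrees, less where a joint would pass 70% of its speed; a pose out of reach is approached as far as the arm can. A call with a number of a shift or a turn outside -1 to 1 is refused whole. A call with a gripper value outside its range is refused whole. The fingers move at their own pace and stop on an object; "squeeze" is the grip in N (left out, the last holds). Time passes only in rows, so rows that repeat a pose let the fingers close, or fill a call up. It gives the time, the measured TCP pose, the force, the opening and the grip force at its end, in the units of the state.
- ctrl.state(): the state, without advancing time (a new reading comes with each control period).
- viewer.read_camera(name): name is "side" or "top" or "wrist"; returns the picture (420x560x3 uint8, blue, green, red); there is no depth.
- viewer.camera_params(name): a dict with "fx", "fy", "cx", "cy" (pixels), "distortion" ([k1, k2, p1, p2, k3] as OpenCV has them; the pictures are not rectified), "origin" and "rotation" of the camera in the world; the wrist camera has in their place "T_tool_cam" (4x4, takes a point from camera to tool coordinates, whose origin is the TCP and whose axes are the flange's). Camera axes: x right, y down, z forward; pixel columns grow to the right and rows downward; lengths in mm; the calibration is good to about 2 mm. A picture is of the moment at which its call begins: read the wrist's pose just before it. camera_params takes no time and is no camera call.
- order.hand_in(): hands the job in; it is judged then, once.
Trained networks look in the newest picture that a camera, given by its name, has taken for a name from the list of things; names that differ only in an ending like _2 or _b are one class to them, and where a whole thing is asked for, a point or a joint stands for the part that bears it (a point fixed in the world has none). Each returns a list of dicts, best first, with "confidence" (0 to 1); they miss things now and then, are a little off and sometimes report something else, mostly with a low value. They report only what shows in the picture. A call takes as long as a camera call. They do not tell look-alikes from the thing itself.
- regions_of(camera, name): "mask" (420x560 bool, what is visible of it) and "rect" ([left, top, width, height] in pixels, round what is visible of it).
- landmark_of(camera, name): "uv" ([column, row] in pixels: a listed point, or the origin of a listed thing).
The state is a dict: "t": time; "joint_pos": joint angles; "joint_vel": joint speeds; "effort": joint torques, N m; "eef_pos": TCP position; "tool_rot": TCP orientation; "ft_force": force on the tool from outside, world axes, zero at the start; "moment": the same for the moment, N m; "finger_gap": finger opening in mm; "grip_force": force on a finger pad.
Only numpy, scipy, OpenCV 4.12 (cv2) and the standard library are available. Lean on these libraries where they do the work, as an engineer would, in place of code of your own. Each camera call takes 0.05 s, during which the arm holds its last target. There are 200 camera calls.

### The job

The dark wooden table stand and the grey sink caddy have been filled wrongly: the dish soap and the scouring cream stand among the food in the stand, while the tea tin and one of the two seasonings (salt shaker or spice jar) stand in the sink caddy. Swap them, parking things on the clear front part of the table where you need to, so that at the end tea tin, salt shaker and spice jar each stand down in a well of the stand and both cleaning bottles each stand down on the floor of a pocket of the caddy. Never tip anything over, and leave the mug, the roll of parcel tape and the remote control where they are.

Things in the scene. Friction and masses are not known exactly. Their poses are not given: they have to be found in the camera images.
- stand: Food stand, fixed: dark wooden block 100 (x) x 238 (y) x 44 mm high. Three round wells 36 mm deep (floor 8 mm above the table) in a row along its y, at x = 0: wide, 78 mm across, at y = +70 mm (the only one the tea tin fits; dish soap at the start); narrow, 56 mm across, at y = -11 and -83 mm (scouring cream and one seasoning, which may stay). Origin: centre of underside, z up.
- caddy: Sink caddy, fixed: grey plastic box 98 (x) x 211 (y) x 49 mm high, walls 4, floor 8 mm above the table. Pockets in a row along its y, 90 mm long in x, at x = 0: wide, 84 mm, at y = +59.5 mm (tea tin at the start); tray with a sink plug that stays, y = -13; narrow, 58 mm, at y = -72.5 (a seasoning). Origin: centre of underside. In front the table is clear, x 0.38 to 0.47, y -0.12 to 0.10 m.
- dish_soap: Dish soap, a cleaning bottle: light transparent bottle with a green and yellow label, 195 mm tall, 0.22 kg; body 41 (x) x 69 (y) mm up to 157 mm; round cap 34 mm across from 157 to 178 mm (a good grip from above), narrow nozzle 19 mm across above it. Origin at the centre of its underside, z up.
- scouring_cream: Scouring cream, a cleaning bottle: slim round white and turquoise bottle with a turquoise cap, 38 mm across, 136 mm tall, 0.08 kg. Origin at the centre of its underside, z up.
- tea_tin: Tea tin, food: round green tin 62 mm across with a wooden lid that does not come off, 0.25 kg; lid top 68 mm above the underside, round wooden knob on it 20 mm across, from 68 to 85 mm (tin may be lifted by it). Origin at the centre of its underside, z up.
- salt_shaker: Salt shaker, food: round clear shaker half full of white salt, with a grey domed top, 44 mm across up to 74 mm, the top 34 mm across, 90 mm tall in all, 0.1 kg. Origin at the centre of its underside, z up.
- spice_jar: Spice jar, food: round jar with a brown label and a wide red cap, 42 mm across, the cap 45 mm across from 85 to 106 mm (the top), 0.11 kg. Origin at the centre of its underside, z up.
- mug: Bystander: blue mug, 85 mm across, 98 mm tall, at the near left corner of the table. Origin at the centre of its underside.
- parcel_tape: Bystander: roll of brown parcel tape lying flat, 90 mm across, 48 mm high, at the near left, between the mug and the clear part. Origin at the centre of its underside.
- remote: Bystander: grey remote control, 179 x 45 x 19 mm, lying at the near right. Origin at the centre of its underside.
Not all that is in view belongs to the job. Leave any green look-alike of the scouring_cream alone.

How it is judged:
By the outcome, as a careful person would: the job done as asked, in the order asked, and still so for the second after the job is handed in, with the robot touching nothing.
It also fails if it takes over 122 s, if anything falls off the work surface, if the arm or the gripper's body presses on something with over 40 N, if the wrist force passes 120 N, or if a joint passes its speed limit or range.

## Working session

There is one attempt and no reset: what is moved stays moved. The work goes in short steps, Python scripts to look and compute and a tool call to move; the robot and the scene stay as the last step left them, time stands still between calls to the robot, and variables do not carry over. Pictures are saved under pics/ and viewed, at most 16 in all, crops included, and the job is handed in when it is done.

Besides the shell and the picture viewer there is one more tool, called after "Emit:" by a JSON object that holds its "api" and its "payload", one argument or row to a line. step_arm: Moves the arm, as the interface text tells. Shifts and turns lie within -1 to 1; 1 stands for 15 cm of shift or 180 degrees of turn. Its arguments: {"type":"object","properties":{"increments":{"type":"array"},"squeeze":{"type":"number"}},"required":["increments"]}

```bash
mkdir -p pics; cat > h.py <<'E'
import numpy as np, cv2
from rig import ctrl, viewer, order, regions_of, landmark_of
def ray(cam,uv):
    p=viewer.camera_params(cam)
    K=np.array([[p["fx"],0,p["cx"]],[0,p["fy"],p["cy"]],[0,0,1.]])
    n=cv2.undistortPoints(np.array([[uv]],float),K,np.array(p["distortion"],float))[0,0]
    return np.array(p["origin"],float), np.array(p["rotation"],float)@np.array([n[0],n[1],1.])
def at_z(cam,uv,z):
    o,d=ray(cam,uv); return o+d*(z-o[2])/d[2]
def tri(uv1,uv2,c1="side",c2="top"):
    (a,d),(b,e)=ray(c1,uv1),ray(c2,uv2)
    st=np.linalg.lstsq(np.c_[d,-e],b-a,rcond=None)[0]
    P,Q=a+d*st[0],b+e*st[1]; return (P+Q)/2,np.linalg.norm(P-Q)
E
python3 - <<'E'
from h import *
s=ctrl.state(); print(s["eef_pos"],s["tool_rot"],s["finger_gap"],ctrl.hold_point_z)
for c in("side","top"):
    cv2.imwrite(f"pics/{c}0.png",viewer.read_camera(c)); p=viewer.camera_params(c); print(c,p["origin"],np.round(p["rotation"],2).tolist())
U={}
for n in "stand caddy dish_soap scouring_cream tea_tin salt_shaker spice_jar".split():
    for c in("side","top"):
        L=landmark_of(c,n)[:3]; print(n,c,[(np.round(l["uv"],1).tolist(),round(l["confidence"],2)) for l in L])
        if L: U[n,c]=L[0]["uv"]; z=0 if n in("stand","caddy") else 8; print("   ",[np.round(at_z(c,l["uv"],z),0)[:2].tolist() for l in L])
    if (n,"side") in U and (n,"top") in U: print("   tri",*[np.round(q,1) for q in tri(U[n,"side"],U[n,"top"])])
E
```

```text
[ 250.9124321  -516.705004    205.48684999] [-8.72221660e-04  9.74592573e-01  2.23983383e-01 -1.66565944e-05] 85.67454153227514 18.700000000000003
side [389.20546924 864.513731   372.2439326 ] [0.04, -0.05, 0.82, -0.57]
top [ 390.10004256   44.32004054 1181.16198108] [-0.03, 0.71, -0.71, 0.04]
stand side [([247.2, 209.2], 0.58), ([237.2, 215.8], 0.34)]Traceback (most recent call last):
  File "<stdin>", line 9, in <module>
  File "h.py", line 9, in at_z
    o,d=ray(cam,uv); return o+d*(z-o[2])/d[2]
        ~~~^^^^^^^^
  File "h.py", line 7, in ray
    return np.array(p["origin"],float), np.array(p["rotation"],float)@np.array([n[0],n[1],1.])
                                        ~~~~~~~~~~~~~~~~~~~~~~~~~~~~~^~~~~~~~~~~~~~~~~~~~~~~~~
ValueError: matmul: Input operand 1 has a mismatch in its core dimension 0, with gufunc signature (n?,k),(k,m?)->(n?,m?) (size 3 is different from 4)
```

```bash
python3 - <<'E'
s=open('h.py').read()
s=s.replace("import numpy as np, cv2","import numpy as np, cv2\nfrom scipy.spatial.transform import Rotation as R\nfq=lambda q:R.from_quat(np.roll(q,-1)).as_matrix()")
s=s.replace('np.array(p["rotation"],float)@','fq(p["rotation"])@')
open('h.py','w').write(s)
E
python3 - <<'E'
from h import *
for c in("side","top"): viewer.read_camera(c)
U={}
for n in "stand caddy dish_soap scouring_cream tea_tin salt_shaker spice_jar".split():
    for c in("side","top"):
        L=landmark_of(c,n)[:3]; print(n,c,[(np.round(l["uv"],1).tolist(),round(l["confidence"],2)) for l in L])
        if L: U[n,c]=L[0]["uv"]; z=0 if n in("stand","caddy") else 8; print("   ",[np.round(at_z(c,l["uv"],z),0)[:2].tolist() for l in L])
    if (n,"side") in U and (n,"top") in U: print("   tri",*[np.round(q,1) for q in tri(U[n,"side"],U[n,"top"])])
E
```

```text
stand side [([244.5, 207.9], 0.6)]
    [[625.0, -157.0]]
stand top [([351.2, 155.9], 0.87), ([383.7, 249.9], 0.48)]
    [[623.0, -153.0], [408.0, -224.0]]
   tri [ 623.4 -152.4    1.6] 1.7
caddy side [([224.4, 261.0], 0.77)]
    [[597.0, 161.0]]
caddy top [([215.2, 164.3], 0.66), ([349.8, 155.8], 0.53)]
    [[602.0, 159.0], [623.0, -150.0]]
   tri [600.1 159.1  -1. ] 3.9
dish_soap side [([239.2, 217.4], 0.58), ([224.5, 262.8], 0.49)]
    [[618.0, -63.0], [591.0, 184.0]]
dish_soap top [([320.0, 153.3], 0.6)]
    [[627.0, -80.0]]
   tri [625.7 -81.3   1.1] 5.6
scouring_cream side [([246.3, 203.5], 0.9), ([286.8, 211.1], 0.74)]
    [[623.0, -172.0], [504.0, -124.0]]
scouring_cream top [([356.5, 157.7], 0.92), ([352.2, 210.3], 0.83)]
    [[617.0, -163.0], [497.0, -152.0]]
   tri [ 618.9 -162.7   11. ] 4.4
tea_tin side [([209.9, 270.1], 0.81)]
    [[611.0, 216.0]]
tea_tin top [([186.1, 161.2], 0.85)]
    [[607.0, 225.0]]
   tri [607.1 224.1  12.2] 1.6
salt_shaker side [([228.9, 240.2], 0.71)]
    [[609.0, 78.0]]
salt_shaker top [([245.1, 164.6], 0.86), ([355.8, 160.4], 0.26)]
    [[600.0, 91.0], [611.0, -162.0]]
   tri [602.2  91.1  13.9] 6.3
spice_jar side [([258.3, 196.0], 0.73)]
    [[602.0, -243.0]]
spice_jar top [([387.2, 161.1], 0.69)]
    [[610.0, -233.0]]
   tri [ 604.6 -232.9   11.7] 8.5
```

View pics/side0.png

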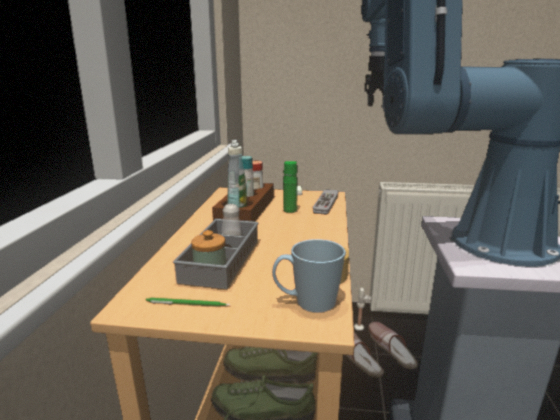

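View pics/top0.png

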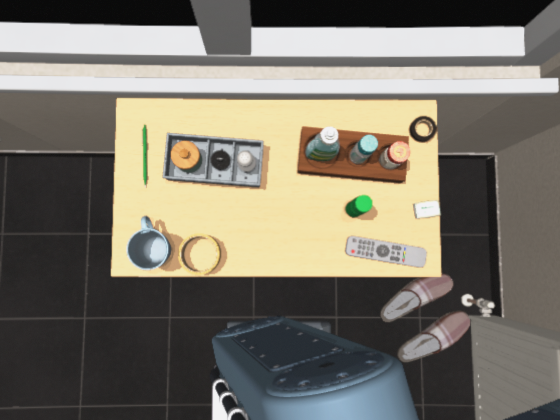

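The scouring cream candidates in the top view are white and turquoise at (366,147), standing in the stand, and plain green at (360,206), standing on the open table. The first fits the description by its colour and its place in the stand. I'll check this in an enlarged crop.

```bash
python3 - <<'E'
from h import *
t=cv2.imread("pics/top0.png")[115:225,160:420]; s=cv2.imread("pics/side0.png")[135:290,175:320]
t=cv2.resize(t,None,fx=3,fy=3,interpolation=cv2.INTER_CUBIC); s=cv2.resize(s,None,fx=1.7,fy=1.7,interpolation=cv2.INTER_CUBIC)
c=np.zeros((600,780,3),np.uint8); c[:330]=t; c[332:332+s.shape[0],:s.shape[1]]=s
# ortho views at rim height, 1 mm per px, y to the left, x up
def ortho(z,cx,cy,w=260,h=130):
    p=viewer.camera_params("top"); K=np.array([[p["fx"],0,p["cx"]],[0,p["fy"],p["cy"]],[0,0,1.]])
    v,u=np.mgrid[0:h,0:w]; P=np.c_[(cx+h/2-v).ravel(),(cy+w/2-u).ravel(),np.full(w*h,z)]
    M=fq(p["rotation"]).T; uv=cv2.projectPoints(P,cv2.Rodrigues(M)[0],-M@np.array(p["origin"]),K,np.array(p["distortion"]))[0].reshape(h,w,2).astype(np.float32)
    return cv2.remap(cv2.imread("pics/top0.png"),uv,None,cv2.INTER_CUBIC)
c[332:462,260:520]=ortho(44,623,-152); c[332:462,520:780]=ortho(49,602,160)
cv2.imwrite("pics/crop1.png",c)
E
```

```text
(no output)
```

View pics/crop1.png

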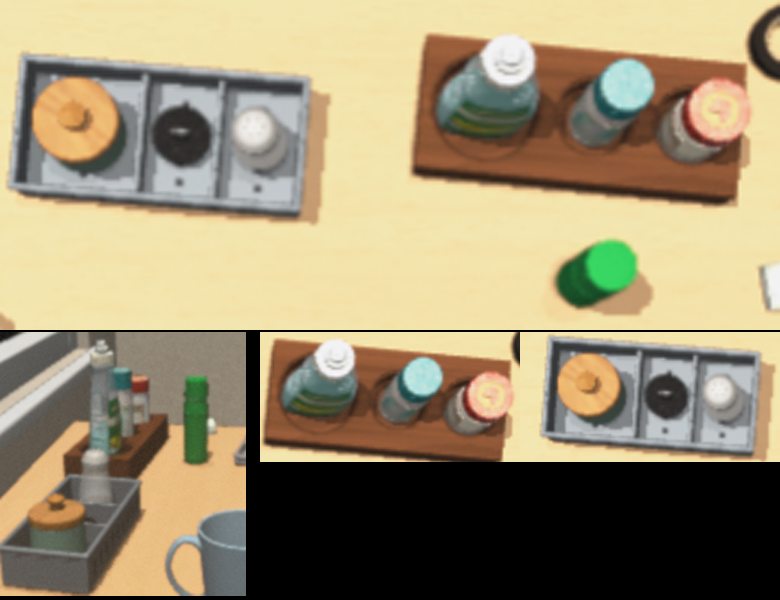

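The crop confirms it: the turquoise-capped white bottle in the stand (crop 627,87) is the scouring cream, and the plain green one on the table (crop 600,272) is the look-alike. The caddy holds the tea tin (75,120) and the salt shaker (258,135), and the spice jar is already in the stand.

```bash
python3 - <<'E'
from h import *
for n,u,v,z in [("knob",72,116,93),("lid",76,122,76),("salt",256,126,97),("soapcap",508,60,186),("nozzle",512,50,203),("cream",627,87,144),("jar",719,110,114),("green",611,265,136),("greenfoot",580,285,0)]:
    print(n,np.round(at_z("top",(160+u/3,115+v/3),z),0))
for n,z in [("parcel_tape",0),("mug",0),("remote",0)]:
    for c in("top",):
        L=landmark_of(c,n); print(n,np.round(at_z(c,L[0]["uv"],z),0) if L else 0)
E
```

```text
knob [607. 216.  93.]
lid [606. 216.  76.]
salt [600.  87.  97.]
soapcap [627. -80. 186.]
nozzle [630. -80. 203.]
cream [ 619. -165.  144.]
jar [ 610. -234.  114.]
green [ 499. -154.  136.]
greenfoot [ 498. -156.    0.]
parcel_tape [393. 182.   0.]
mug [422. 291.   0.]
remote [ 410. -221.    0.]
```

Emit:
{"api": "step_arm", "payload": {
  "increments": [
    [[0.1,0.2,0.04,0,0,0.014,1],[0.2,0.4,0.08,0,0,0.028,1],[0.3,0.6,0.12,0,0,0.042,1],[0.4,0.8,0.16,0,0,0.056,1],[0.48,0.98,0.2,0,0,0.067,1]]
  ],
  "squeeze": 40
}}

```text
t: 1.6
eef_pos: [323.6, -368.9, 236.7]
tool_rot: [0.0, 0.945, 0.326, 0.0]
ft_force: [1.5, -0.5, -0.1]
finger_gap: 85.4
grip_force: 0.0
```

Emit:
{"api": "step_arm", "payload": {
  "increments": [
    [[0.1,0.2,0,0,0,0.014,1],[0.2,0.4,0,0,0,0.028,1],[0.3,0.6,0,0,0,0.042,1],[0.4,0.8,0,0,0,0.056,1],[0.48,0.98,0,0,0,0.067,1]]
  ]
}}

```text
t: 2.1
eef_pos: [395.6, -221.9, 236.6]
tool_rot: [0.0, 0.906, 0.424, 0.0]
ft_force: [0.3, 0.3, -0.7]
finger_gap: 85.8
grip_force: 0.0
```

Emit:
{"api": "step_arm", "payload": {
  "increments": [
    [[0.1,0.2,0,0,0,0.014,1],[0.2,0.4,0,0,0,0.028,1],[0.3,0.6,0,0,0,0.042,1],[0.4,0.8,0,0,0,0.056,1],[0.47,0.976,0,0,0,0.067,1]]
  ]
}}

```text
t: 2.6
eef_pos: [466.2, -75.4, 236.6]
tool_rot: [0.0, 0.856, 0.516, 0.0]
ft_force: [0.6, -0.6, -0.9]
finger_gap: 85.3
grip_force: 0.0
```

Emit:
{"api": "step_arm", "payload": {
  "increments": [
    [[0.1,0.2,0,0,0,0.014,1],[0.2,0.4,0,0,0,0.028,1],[0.3,0.6,0,0,0,0.042,1],[0.4,0.8,0,0,0,0.056,1],[0.47,0.976,0,0,0,0.067,1]]
  ]
}}

```text
t: 3.1
eef_pos: [536.7, 71.1, 236.5]
tool_rot: [0.0, 0.797, 0.604, 0.0]
ft_force: [0.8, -0.1, -0.0]
finger_gap: 85.3
grip_force: 0.0
```

Emit:
{"api": "step_arm", "payload": {
  "increments": [
    [[0.1,0.2,-0.06,0,0,0.014,1],[0.2,0.4,-0.12,0,0,0.028,1],[0.3,0.6,-0.18,0,0,0.042,1],[0.47,0.976,-0.24,0,0,0.067,1],[0.47,0.976,-0.24,0,0,0.067,1]]
  ]
}}

```text
t: 3.6
eef_pos: [606.8, 219.6, 198.8]
tool_rot: [-0.001, 0.729, 0.685, -0.0]
ft_force: [-0.5, 0.3, -0.1]
finger_gap: 85.5
grip_force: 0.0
```

```bash
python3 - <<'E'
from h import *
p=viewer.camera_params("wrist"); print(np.round(p["T_tool_cam"],3).tolist(),p["fx"],p["cx"])
s=ctrl.state(); print(np.round(s["eef_pos"],1),np.round(s["joint_pos"],2))
cv2.imwrite("pics/w1.png",viewer.read_camera("wrist"))
T=np.array(p["T_tool_cam"]); Rw=fq(s["tool_rot"]); 
K=np.array([[p["fx"],0,p["cx"]],[0,p["fy"],p["cy"]],[0,0,1.]])
def wz(uv,z):
    n=cv2.undistortPoints(np.array([[uv]],float),K,np.array(p["distortion"],float))[0,0]
    o=Rw@T[:3,3]+s["eef_pos"]; d=Rw@T[:3,:3]@np.array([n[0],n[1],1]); return o+d*(z-o[2])/d[2]
for n in("tea_tin",):
    L=landmark_of("wrist",n); print([(l["uv"],l["confidence"],np.round(wz(l["uv"],8),1)) for l in L])
    for l in regions_of("wrist",n)[:1]:
        r=l["rect"]; print(r,l["confidence"])
E
```

```text
[[-0.0, -0.953, -0.302, 77.236], [1.0, -0.0, -0.0, 0.83], [0.0, -0.302, 0.953, -167.126], [0.0, 0.0, 0.0, 1.0]] 333.27811712357135 281.44075180320567
[606.8 219.6 198.8] [0.16 0.34 1.42 0.   1.38 0.22]
[([281.7, 174.4], 0.88, array([607.5, 221.4,   8. ]))]
[251.5, 150.4, 68.1, 70.7] 0.84
```

View pics/w1.png

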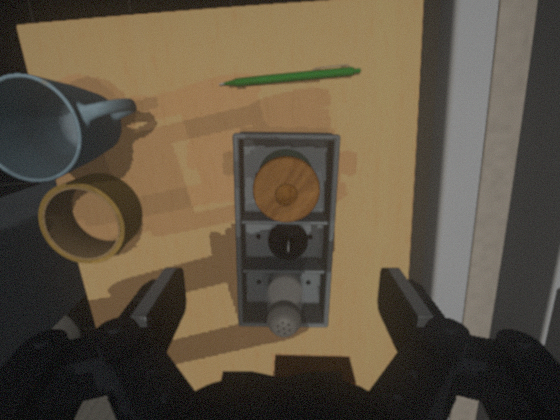

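The wrist view shows the tea tin at (286,188) and the salt at (285,305) inside the caddy. The gripper is above the tin with its fingers closing along x. I'll descend onto it.

Emit:
{"api": "step_arm", "payload": {
  "increments": [
    [[0,0,-0.14,0,0,0,1],[0,0,-0.28,0,0,0,1],[0,0,-0.42,0,0,0,1],[0,0,-0.56,0,0,0,1],[0,0,-0.7,0,0,0,1]]
  ]
}}

```text
t: 4.25
eef_pos: [606.6, 213.9, 95.6]
tool_rot: [0.0, 0.731, 0.682, 0.0]
ft_force: [0.0, -0.7, -0.2]
finger_gap: 84.8
grip_force: 0.0
```

Emit:
{"api": "step_arm", "payload": {
  "increments": [
    [[0,0,-0.1,0,0,0,1],[0,0,-0.2,0,0,0,1],[0,0,-0.28,0,0,0,1],[0,0,-0.31,0,0,0,1],[0,0,-0.31,0,0,0,1]]
  ]
}}

```text
t: 4.75
eef_pos: [606.2, 215.7, 48.3]
tool_rot: [-0.0, 0.73, 0.683, -0.0]
ft_force: [0.0, 0.5, -0.0]
finger_gap: 85.3
grip_force: 0.0
```

Emit:
{"api": "step_arm", "payload": {
  "increments": [
    [[0,0,0,0,0,0,0.6],[0,0,0,0,0,0,0.6],[0,0,0,0,0,0,0.6],[0,0,0,0,0,0,0.6],[0,0,0,0,0,0,0.6]]
  ]
}}

```text
t: 5.25
eef_pos: [606.7, 216.0, 49.1]
tool_rot: [0.0, 0.73, 0.683, 0.0]
ft_force: [0.2, -0.2, 0.5]
finger_gap: 51.4
grip_force: 0.0
```

```bash
python3 - <<'E'
from h import *
w=viewer.read_camera("wrist"); s=viewer.read_camera("side")
c=np.zeros((420,800,3),np.uint8); c[:,:440]=w[:,60:500]; c[:,440:]=cv2.resize(s[180:320,160:280],(360,420),interpolation=cv2.INTER_CUBIC)
cv2.imwrite("pics/w2.png",c); print(ctrl.state()["finger_gap"])
E
```

```text
51.32011470282083
```

View pics/w2.png

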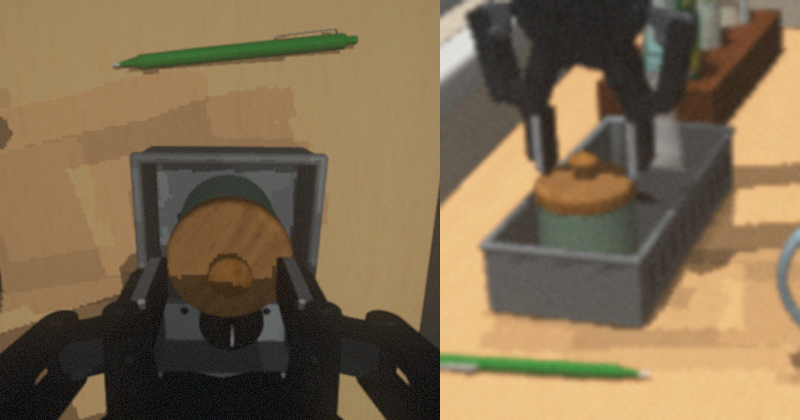

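```bash
cat >> h.py <<'E'
def wz(uv,z,s=None):
    s=s or ctrl.state(); p=viewer.camera_params("wrist"); T=np.array(p["T_tool_cam"]); Rw=fq(s["tool_rot"])
    K=np.array([[p["fx"],0,p["cx"]],[0,p["fy"],p["cy"]],[0,0,1.]])
    n=cv2.undistortPoints(np.array([[uv]],float),K,np.array(p["distortion"],float))[0,0]
    o=Rw@T[:3,3]+s["eef_pos"]; d=Rw@T[:3,:3]@np.array([n[0],n[1],1]); return o+d*(z-o[2])/d[2]
E
python3 - <<'E'
from h import *
print(wz((288,275),93),wz((288,270),93),wz((290,258),76), "from edges z76", wz((288,198),76), wz((227,258),76), wz((352,258),76),"rim far edge",wz((290,152),49))
print(tri((208,234),(184,153.7)), at_z("side",(160+585-440+0,0),93) if 0 else "", at_z("side",(160+145/3,180+158/3),93))
E
```

```text
[610.62471113 224.50843468  93.        ] [610.76549869 226.81926966  93.        ] [611.82540371 223.82774093  76.        ] from edges z76 [612.66176901 252.7477343   76.        ] [582.67338282 225.76282319  76.        ] [640.52725784 221.8818515   76.        ] rim far edge [615.14607179 268.80724192  49.        ]
(array([608.99863003, 217.63891846,  83.04170813]), np.float64(0.626415275390848))  [602.28524066 234.14201008  93.        ]
```

```bash
python3 - <<'E'
from h import *
for u,v in((540,170),(638,175),(630,150)):
    o,d=ray("side",(160+(u-440)/3,180+v/3))
    for y in(216,227): print(u,v,y,np.round(o+d*(y-o[1])/d[1],1))
E
```

```text
540 170 216 [637.7 216.   75.4]
540 170 227 [633.5 227.   80.4]
638 175 216 [575.7 216.   75.5]
638 175 227 [572.6 227.   80.5]
630 150 216 [579.8 216.   91.7]
630 150 227 [576.6 227.   96.5]
```

The fingers closed above the lid. In both views the tips are about 29 mm behind the TCP at this opening, so I'll reopen, shift slightly and go about 22 mm lower.

Emit:
{"api": "step_arm", "payload": {
  "increments": [
    [[0,0,0.02,0,0,0,1],[0,0,0.02,0,0,0,1],[0.01,0.02,0.02,0,0,0,1],[0.01,0.02,0.02,0,0,0,1],[0.01,0.02,0.02,0,0,0,1]]
  ]
}}

```text
t: 5.85
eef_pos: [608.1, 219.0, 51.8]
tool_rot: [-0.0, 0.73, 0.683, -0.0]
ft_force: [0.3, 0.5, -1.0]
finger_gap: 85.5
grip_force: 0.0
```

Emit:
{"api": "step_arm", "payload": {
  "increments": [
    [[0,0,-0.04,0,0,0,1],[0,0,-0.08,0,0,0,1],[0,0,-0.12,0,0,0,1],[0,0,-0.16,0,0,0,1],[0,0,-0.16,0,0,0,1]]
  ]
}}

```text
t: 6.35
eef_pos: [607.0, 218.6, 26.3]
tool_rot: [-0.001, 0.73, 0.683, -0.001]
ft_force: [-0.1, -0.7, 0.8]
finger_gap: 85.6
grip_force: 0.0
```

Emit:
{"api": "step_arm", "payload": {
  "increments": [
    [[0,0,0,0,0,0,0.6],[0,0,0,0,0,0,0.6],[0,0,0,0,0,0,0.6],[0,0,0,0,0,0,0.6],[0,0,0,0,0,0,0.6]]
  ]
}}

```text
t: 6.85
eef_pos: [609.0, 218.9, 28.8]
tool_rot: [0.001, 0.73, 0.683, 0.001]
ft_force: [1.7, 0.6, 3.9]
finger_gap: 58.4
grip_force: 43.5
```

Emit:
{"api": "step_arm", "payload": {
  "increments": [
    [[0,0,0.03,0,0,0,0.6],[0,0,0.09,0,0,0,0.6],[0,0,0.17,0,0,0,0.6],[0,0,0.25,0,0,0,0.6],[0,0,0.3,0,0,0,0.6]]
  ]
}}

```text
t: 7.35
eef_pos: [608.8, 219.1, 74.9]
tool_rot: [0.001, 0.73, 0.683, 0.001]
ft_force: [0.5, 0.0, -2.3]
finger_gap: 58.1
grip_force: 43.6
```

```bash
python3 - <<'E'
from h import *
s=viewer.read_camera("side"); cv2.imwrite("pics/s3.png",cv2.resize(s[160:320,150:310],(640,600),interpolation=cv2.INTER_CUBIC))
E
```

```text
(no output)
```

View pics/s3.png

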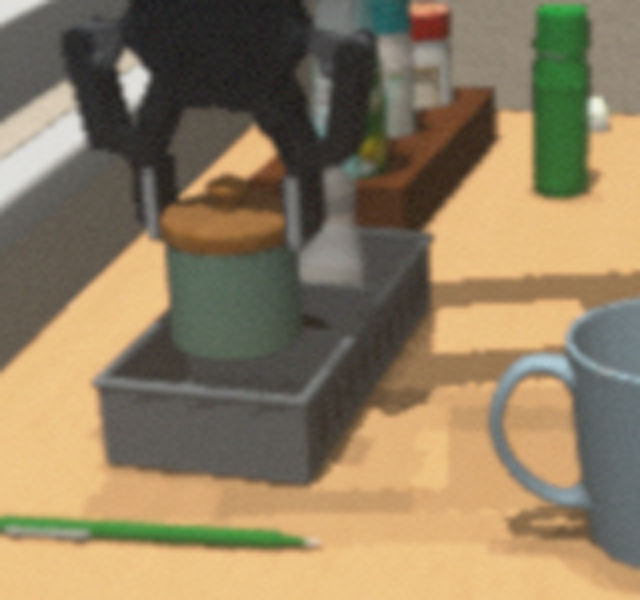

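Emit:
{"api": "step_arm", "payload": {
  "increments": [
    [[0,0,0.08,0,0,0,0.6],[0,0,0.17,0,0,0,0.6],[-0.06,-0.08,0.2,0,0,0,0.6],[-0.18,-0.23,0.2,0,0,0,0.6],[-0.32,-0.41,0.2,0,0,0,0.6]]
  ]
}}

```text
t: 7.9
eef_pos: [560.3, 157.3, 104.1]
tool_rot: [0.001, 0.73, 0.684, 0.001]
ft_force: [0.6, -1.2, -3.4]
finger_gap: 58.4
grip_force: 43.9
```

Emit:
{"api": "step_arm", "payload": {
  "increments": [
    [[-0.14,-0.18,0,0,0,0,0.6],[-0.28,-0.36,0,0,0,0,0.6],[-0.42,-0.54,0,0,0,0,0.6],[-0.56,-0.72,0,0,0,0,0.6],[-0.68,-0.88,0,0,0,0,0.6]]
  ]
}}

```text
t: 8.4
eef_pos: [457.3, 24.3, 103.8]
tool_rot: [0.0, 0.73, 0.683, 0.0]
ft_force: [0.2, -0.4, -2.3]
finger_gap: 58.5
grip_force: 43.9
```

Emit:
{"api": "step_arm", "payload": {
  "increments": [
    [[-0.1,-0.12,0,0,0,0,0.6],[-0.18,-0.22,-0.05,0,0,0,0.6],[-0.2,-0.24,-0.17,0,0,0,0.6],[-0.2,-0.24,-0.29,0,0,0,0.6],[-0.2,-0.24,-0.38,0,0,0,0.6]]
  ]
}}

```text
t: 8.9
eef_pos: [428.2, -11.0, 46.1]
tool_rot: [0.0, 0.731, 0.683, 0.0]
ft_force: [-0.9, -0.2, -3.0]
finger_gap: 58.2
grip_force: 43.9
```

Emit:
{"api": "step_arm", "payload": {
  "increments": [
    [[0,0,-0.05,0,0,0,0.6],[0,0,-0.1,0,0,0,0.6],[0,0,-0.14,0,0,0,0.6],[0,0,-0.16,0,0,0,0.6],[0,0,-0.165,0,0,0,0.6]]
  ]
}}

```text
t: 9.4
eef_pos: [428.1, -10.6, 21.1]
tool_rot: [-0.0, 0.73, 0.683, -0.0]
ft_force: [-1.1, 0.2, -2.5]
finger_gap: 58.1
grip_force: 43.9
```

Emit:
{"api": "step_arm", "payload": {
  "increments": [
    [[0,0,-0.007,0,0,0,0.6],[0,0,-0.013,0,0,0,0.6],[0,0,-0.02,0,0,0,0.6],[0,0,-0.02,0,0,0,0.6],[0,0,-0.02,0,0,0,0.6]]
  ]
}}

```text
t: 9.9
eef_pos: [428.6, -10.8, 20.4]
tool_rot: [0.0, 0.73, 0.683, -0.0]
ft_force: [-8.1, 1.8, 23.8]
finger_gap: 58.2
grip_force: 46.3
```

Emit:
{"api": "step_arm", "payload": {
  "increments": [
    [[0,0,0.006,0,0,0,0.6],[0,0,0.006,0,0,0,1],[0,0,0.006,0,0,0,1],[0,0,0.006,0,0,0,1],[0,0,0.006,0,0,0,1]]
  ]
}}

```text
t: 10.4
eef_pos: [428.2, -10.7, 19.0]
tool_rot: [0.0, 0.73, 0.683, 0.0]
ft_force: [0.5, 0.4, -0.2]
finger_gap: 85.3
grip_force: 0.0
```

Emit:
{"api": "step_arm", "payload": {
  "increments": [
    [[0,0,0.12,0,0,0,1],[0,0,0.32,0,0,0,1],[0,0,0.56,0,0,0,1],[0,0,0.8,0,0,0,1],[0,0,1,0,0,0,1]]
  ]
}}

```text
t: 10.9
eef_pos: [428.3, -10.7, 171.0]
tool_rot: [0.001, 0.73, 0.683, 0.0]
ft_force: [1.5, -0.7, 0.0]
finger_gap: 85.5
grip_force: 0.0
```

Emit:
{"api": "step_arm", "payload": {
  "increments": [
    [[0.1,-0.03,0.15,0,0,0,1],[0.25,-0.08,0.3,0,0,0,1],[0.45,-0.15,0.4,0,0,0,1],[0.65,-0.22,0.4,0,0,0,1],[0.85,-0.3,0.4,0,0,0,1]]
  ]
}}

```text
t: 11.4
eef_pos: [557.1, -56.0, 229.7]
tool_rot: [0.001, 0.73, 0.683, 0.0]
ft_force: [0.3, 0.1, 0.2]
finger_gap: 85.4
grip_force: 0.0
```

Emit:
{"api": "step_arm", "payload": {
  "increments": [
    [[0.2,-0.07,0,0,0,0,0.8],[0.4,-0.14,0,0,0,0,0.7],[0.47,-0.16,0,0,0,0,0.7],[0.47,-0.16,0,0,0,0,0.7],[0.47,-0.16,0,0,0,0,0.7]]
  ]
}}

```text
t: 11.9
eef_pos: [625.1, -79.2, 228.5]
tool_rot: [-0.001, 0.73, 0.683, -0.0]
ft_force: [-0.3, 0.4, -0.4]
finger_gap: 60.0
grip_force: 0.0
```

```bash
python3 - <<'E'
from h import *
s=ctrl.state(); print(s["eef_pos"]); w=viewer.read_camera("wrist"); t=viewer.read_camera("side")
c=np.zeros((420,800,3),np.uint8); c[:,:440]=w[:,60:500]; c[:,440:]=cv2.resize(t[110:250,180:300],(360,420),interpolation=cv2.INTER_CUBIC)
cv2.imwrite("pics/w4.png",c)
E
```

```text
[625.10871741 -79.17577234 228.46457683]
```

View pics/w4.png

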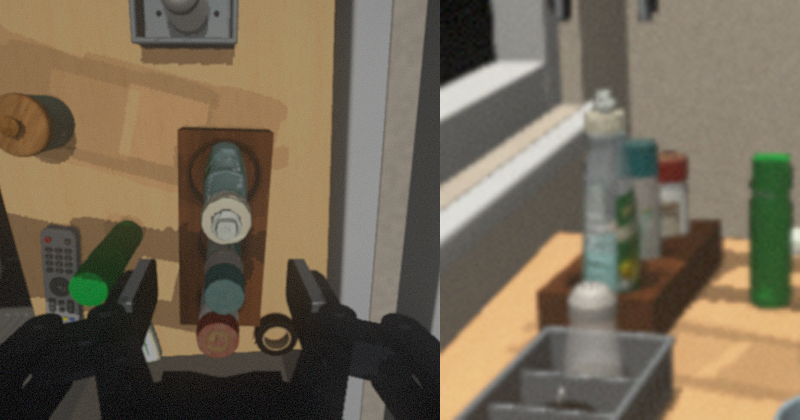

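The tea tin is parked upright at (30,125). The soap cap is at (227,218) in the wrist crop, between the finger lines.

```bash
python3 - <<'E'
from h import *
print(wz((287,217),186),wz((285,228),200))
E
```

```text
[629.72458828 -75.42950443 186.        ] [628.10853111 -77.7814514  200.        ]
```

Emit:
{"api": "step_arm", "payload": {
  "increments": [
    [[0.02,0.007,-0.1,0,0,0,0.7],[0.02,0.007,-0.22,0,0,0,0.7],[0.02,0.007,-0.34,0,0,0,0.7],[0.02,0.007,-0.46,0,0,0,0.7],[0.02,0.007,-0.53,0,0,0,0.7]]
  ]
}}

```text
t: 12.5
eef_pos: [627.5, -77.8, 147.0]
tool_rot: [-0.001, 0.73, 0.683, -0.001]
ft_force: [-0.6, -0.4, 0.0]
finger_gap: 60.0
grip_force: 0.0
```

```bash
python3 - <<'E'
from h import *
s=ctrl.state(); print(s["eef_pos"],s["ft_force"]); t=viewer.read_camera("side")
cv2.imwrite("pics/s5.png",cv2.resize(t[110:210,190:290],(600,600),interpolation=cv2.INTER_CUBIC))
E
```

```text
[627.5357507  -77.8177687  147.02431646] [-0.59537519 -0.42066012  0.00308343]
```

View pics/s5.png

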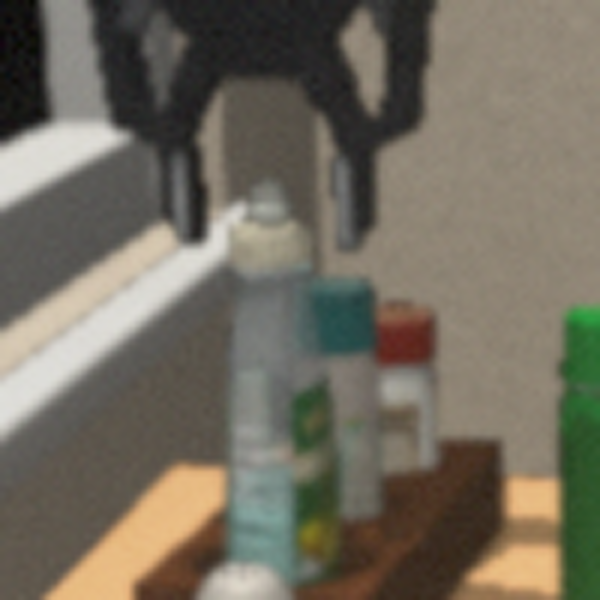

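The fingers straddle the cap. The tips are at row 245 and the cap spans rows 225 to 272, so I'll go 6 mm lower, then close and lift.

Emit:
{"api": "step_arm", "payload": {
  "increments": [
    [[0,0,-0.02,0,0,0,0.7],[0,0,-0.04,0,0,0,0.6],[0,0,-0.04,0,0,0,0.3],[0,0,-0.04,0,0,0,0.3],[0,0,-0.04,0,0,0,0.3]]
  ]
}}

```text
t: 13.05
eef_pos: [629.6, -78.7, 144.4]
tool_rot: [0.001, 0.73, 0.683, 0.0]
ft_force: [-0.5, 0.5, 1.6]
finger_gap: 31.8
grip_force: 44.1
```

Emit:
{"api": "step_arm", "payload": {
  "increments": [
    [[0,0,0,0,0,0,0.3],[0,0,0,0,0,0,0.3],[0,0,0.01,0,0,0,0.3],[0,0,0.03,0,0,0,0.3],[0,0,0.06,0,0,0,0.3]]
  ],
  "squeeze": 50
}}

```text
t: 13.55
eef_pos: [628.4, -78.3, 151.8]
tool_rot: [-0.001, 0.73, 0.683, -0.0]
ft_force: [-0.3, -0.2, -1.8]
finger_gap: 31.5
grip_force: 53.5
```

Emit:
{"api": "step_arm", "payload": {
  "increments": [
    [[0,0,0.1,0,0,0,0.3],[0,0,0.25,0,0,0,0.3],[0,0,0.42,0,0,0,0.3],[0,0,0.6,0,0,0,0.3],[0,0,0.7,0,0,0,0.3]]
  ]
}}

```text
t: 14.05
eef_pos: [630.2, -78.9, 261.5]
tool_rot: [0.002, 0.73, 0.683, 0.001]
ft_force: [0.6, -0.8, -1.4]
finger_gap: 31.2
grip_force: 53.7
```

Emit:
{"api": "step_arm", "payload": {
  "increments": [
    [[0,0.04,0,0,0,0,0.3],[-0.01,0.12,0,0,0,0,0.3],[-0.02,0.23,0,0,0,0,0.3],[-0.03,0.37,0,0,0,0,0.3],[-0.04,0.52,0,0,0,0,0.3]]
  ]
}}

```text
t: 14.55
eef_pos: [621.8, 1.6, 255.6]
tool_rot: [-0.001, 0.73, 0.683, -0.001]
ft_force: [0.2, -0.1, -1.2]
finger_gap: 31.6
grip_force: 53.6
```

Emit:
{"api": "step_arm", "payload": {
  "increments": [
    [[-0.01,0.16,0,0,0,0,0.3],[-0.02,0.33,0,0,0,0,0.3],[-0.03,0.5,0,0,0,0,0.3],[-0.04,0.67,0,0,0,0,0.3],[-0.05,0.84,0,0,0,0,0.3]]
  ]
}}

```text
t: 15.05
eef_pos: [613.9, 128.1, 255.6]
tool_rot: [-0.001, 0.73, 0.684, -0.001]
ft_force: [0.3, -1.0, -0.9]
finger_gap: 31.4
grip_force: 53.6
```

Emit:
{"api": "step_arm", "payload": {
  "increments": [
    [[-0.01,0.16,0,0,0,0,0.3],[-0.02,0.3,0,0,0,0,0.3],[-0.03,0.42,0,0,0,0,0.3],[-0.04,0.52,0,0,0,0,0.3],[-0.05,0.6,0,0,0,0,0.3]]
  ]
}}

```text
t: 15.55
eef_pos: [607.3, 216.9, 256.8]
tool_rot: [-0.0, 0.73, 0.683, -0.0]
ft_force: [-0.2, -0.1, -1.3]
finger_gap: 31.9
grip_force: 53.6
```

```bash
python3 - <<'E'
from h import *
s=ctrl.state(); print(s["eef_pos"],s["ft_force"]); t=viewer.read_camera("side"); p=viewer.read_camera("top")
c=np.zeros((450,800,3),np.uint8); c[:,:400]=cv2.resize(t[95:320,130:330],(400,450)); c[:,400:]=cv2.resize(p[80:280,150:350],(400,450))
cv2.imwrite("pics/s6.png",c)
E
```

```text
[607.32566431 216.93598959 256.81693775] [-0.19592302 -0.10339277 -1.30892172]
```

View pics/s6.png

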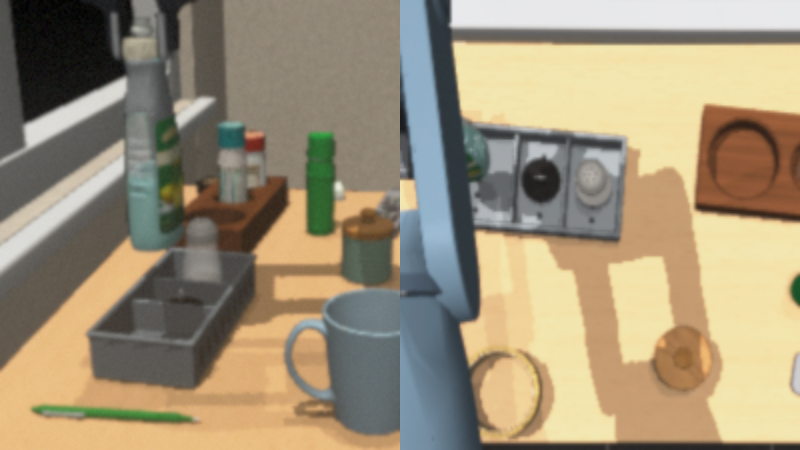

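Emit:
{"api": "step_arm", "payload": {
  "increments": [
    [[0,0.01,-0.08,0,0,0,0.3],[0,0.01,-0.2,0,0,0,0.3],[0,0.01,-0.33,0,0,0,0.3],[0,0.01,-0.43,0,0,0,0.3],[0,0.01,-0.48,0,0,0,0.3]]
  ]
}}

```text
t: 16.15
eef_pos: [607.1, 215.9, 182.9]
tool_rot: [-0.001, 0.731, 0.683, -0.001]
ft_force: [-0.3, 0.1, -2.6]
finger_gap: 31.7
grip_force: 53.6
```

Emit:
{"api": "step_arm", "payload": {
  "increments": [
    [[0,0,-0.05,0,0,0,0.3],[0,0,-0.1,0,0,0,0.3],[0,0,-0.14,0,0,0,0.3],[0,0,-0.17,0,0,0,0.3],[0,0,-0.19,0,0,0,0.3]]
  ]
}}

```text
t: 16.65
eef_pos: [608.1, 217.0, 156.8]
tool_rot: [0.0, 0.73, 0.683, 0.0]
ft_force: [0.2, -0.2, -1.3]
finger_gap: 31.5
grip_force: 53.6
```

Emit:
{"api": "step_arm", "payload": {
  "increments": [
    [[0,0,-0.03,0,0,0,0.3],[0,0,-0.05,0,0,0,0.3],[0,0,-0.065,0,0,0,0.3],[0,0,-0.075,0,0,0,0.3],[0,0,-0.08,0,0,0,0.3]]
  ]
}}

```text
t: 17.15
eef_pos: [608.0, 216.9, 144.9]
tool_rot: [-0.0, 0.73, 0.683, -0.0]
ft_force: [-0.3, -0.6, -1.6]
finger_gap: 31.8
grip_force: 53.6
```

Emit:
{"api": "step_arm", "payload": {
  "increments": [
    [[0,0,-0.005,0,0,0,0.3],[0,0,-0.01,0,0,0,0.3],[0,0,-0.013,0,0,0,0.3],[0,0,-0.013,0,0,0,0.3],[0,0,-0.013,0,0,0,0.3]]
  ]
}}

```text
t: 17.65
eef_pos: [608.5, 217.1, 144.4]
tool_rot: [0.0, 0.73, 0.683, 0.001]
ft_force: [-1.7, 0.4, 5.3]
finger_gap: 31.4
grip_force: 54.5
```

Emit:
{"api": "step_arm", "payload": {
  "increments": [
    [[0,0,0,0,0,0,0.75],[0,0,0,0,0,0,0.75],[0,0,0,0,0,0,0.75],[0,0,0.1,0,0,0,0.75],[0,0,0.25,0,0,0,0.75]]
  ]
}}

```text
t: 18.15
eef_pos: [607.0, 216.7, 180.0]
tool_rot: [-0.001, 0.73, 0.683, -0.001]
ft_force: [0.4, 0.6, 0.1]
finger_gap: 64.0
grip_force: 0.0
```

Emit:
{"api": "step_arm", "payload": {
  "increments": [
    [[0,0,0.15,0,0,0,0.75],[0,0,0.35,0,0,0,0.75],[-0.1,-0.13,0.38,0,0,0,1],[-0.27,-0.34,0.38,0,0,0,1],[-0.45,-0.57,0.38,0,0,0,1]]
  ]
}}

```text
t: 18.65
eef_pos: [540.3, 131.0, 239.1]
tool_rot: [0.001, 0.73, 0.684, 0.001]
ft_force: [0.3, -0.9, 0.4]
finger_gap: 85.2
grip_force: 0.0
```

Emit:
{"api": "step_arm", "payload": {
  "increments": [
    [[-0.2,-0.25,0,0,0,0,1],[-0.4,-0.5,-0.1,0,0,0,1],[-0.6,-0.75,-0.3,0,0,0,1],[-0.75,-0.95,-0.5,0,0,0,1],[-0.75,-0.95,-0.65,0,0,0,1]]
  ]
}}

```text
t: 19.15
eef_pos: [426.2, -13.5, 140.0]
tool_rot: [0.001, 0.731, 0.682, -0.0]
ft_force: [0.9, -0.2, 1.2]
finger_gap: 85.4
grip_force: 0.0
```

```bash
python3 - <<'E'
from h import *
s=ctrl.state(); print(s["eef_pos"]); t=viewer.read_camera("side"); w=viewer.read_camera("wrist")
print([(np.round(wz(l["uv"],0,s),1),l["confidence"]) for l in landmark_of("wrist","tea_tin")])
c=np.zeros((450,800,3),np.uint8); c[:,:400]=cv2.resize(t[95:320,130:330],(400,450)); c[:,400:]=cv2.resize(w[:,90:460],(400,450))
cv2.imwrite("pics/s7.png",c)
E
```

```text
[426.18333381 -13.49778134 139.95040612]
[(array([431.3, -11.4,   0. ]), 0.72)]
```

View pics/s7.png

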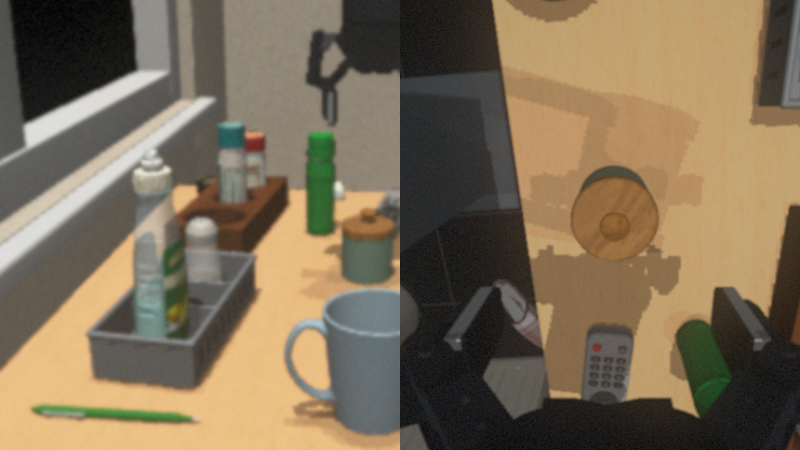

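The soap stands upright in the caddy's wide pocket, and the tea tin is under the open gripper.

Emit:
{"api": "step_arm", "payload": {
  "increments": [
    [[0.01,0.012,-0.14,0,0,0,1],[0.01,0.012,-0.33,0,0,0,1],[0.01,0.012,-0.54,0,0,0,1],[0.01,0.012,-0.71,0,0,0,1],[0.01,0.012,-0.79,0,0,0,1]]
  ]
}}

```text
t: 19.8
eef_pos: [430.5, -8.6, 21.4]
tool_rot: [-0.0, 0.73, 0.684, 0.0]
ft_force: [-0.8, 0.8, 0.1]
finger_gap: 85.1
grip_force: 0.0
```

Emit:
{"api": "step_arm", "payload": {
  "increments": [
    [[0,0,0,0,0,0,0.6],[0,0,0,0,0,0,0.6],[0,0,0,0,0,0,0.6],[0,0,0,0,0,0,0.6],[0,0,0,0,0,0,0.6]]
  ]
}}

```text
t: 20.3
eef_pos: [430.8, -9.4, 23.5]
tool_rot: [0.001, 0.73, 0.683, 0.001]
ft_force: [-3.1, 2.5, 6.9]
finger_gap: 57.8
grip_force: 52.7
```

Emit:
{"api": "step_arm", "payload": {
  "increments": [
    [[0,0,0.04,0,0,0,0.6],[0,0,0.13,0,0,0,0.6],[0,0,0.27,0,0,0,0.6],[0,0,0.42,0,0,0,0.6],[0,0,0.5,0,0,0,0.6]]
  ]
}}

```text
t: 20.8
eef_pos: [431.1, -9.7, 99.3]
tool_rot: [0.002, 0.73, 0.683, 0.001]
ft_force: [0.4, -0.6, -3.1]
finger_gap: 57.2
grip_force: 54.4
```

Emit:
{"api": "step_arm", "payload": {
  "increments": [
    [[0.06,-0.02,0,0,0,0,0.6],[0.17,-0.06,0,0,0,0,0.6],[0.32,-0.12,0,0,0,0,0.6],[0.5,-0.18,0,0,0,0,0.6],[0.68,-0.245,0,0,0,0,0.6]]
  ]
}}

```text
t: 21.3
eef_pos: [532.5, -46.4, 95.3]
tool_rot: [-0.001, 0.73, 0.683, -0.0]
ft_force: [-0.5, -0.4, -2.6]
finger_gap: 57.6
grip_force: 54.4
```

Emit:
{"api": "step_arm", "payload": {
  "increments": [
    [[0.18,-0.065,0,0,0,0,0.6],[0.36,-0.13,0,0,0,0,0.6],[0.5,-0.18,0,0,0,0,0.6],[0.59,-0.21,0,0,0,0,0.6],[0.62,-0.225,0,0,0,0,0.6]]
  ]
}}

```text
t: 21.8
eef_pos: [625.5, -80.5, 94.9]
tool_rot: [-0.0, 0.73, 0.683, -0.0]
ft_force: [0.1, 0.1, -2.8]
finger_gap: 57.8
grip_force: 54.4
```

Emit:
{"api": "step_arm", "payload": {
  "increments": [
    [[0,0,-0.04,0,0,0,0.6],[0,0,-0.08,0,0,0,0.6],[0,0,-0.12,0,0,0,0.6],[0,0,-0.15,0,0,0,0.6],[0,0,-0.16,0,0,0,0.6]]
  ]
}}

```text
t: 22.3
eef_pos: [623.7, -79.4, 71.7]
tool_rot: [-0.001, 0.73, 0.683, -0.0]
ft_force: [-1.1, 0.9, -2.6]
finger_gap: 57.8
grip_force: 54.4
```

```bash
python3 - <<'E'
from h import *
s=ctrl.state(); print(s["eef_pos"]); t=viewer.read_camera("side"); w=viewer.read_camera("wrist")
print([(np.round(wz(l["uv"],52,s),1),l["confidence"]) for l in landmark_of("wrist","tea_tin")])
c=np.zeros((450,800,3),np.uint8); c[:,:400]=cv2.resize(t[130:250,180:300],(400,450)); c[:,400:]=cv2.resize(w[:,90:460],(400,450))
cv2.imwrite("pics/s8.png",c)
E
```

```text
[623.71752378 -79.40615837  71.71038412]
[(array([624.1, -79.9,  52. ]), 0.96)]
```

View pics/s8.png

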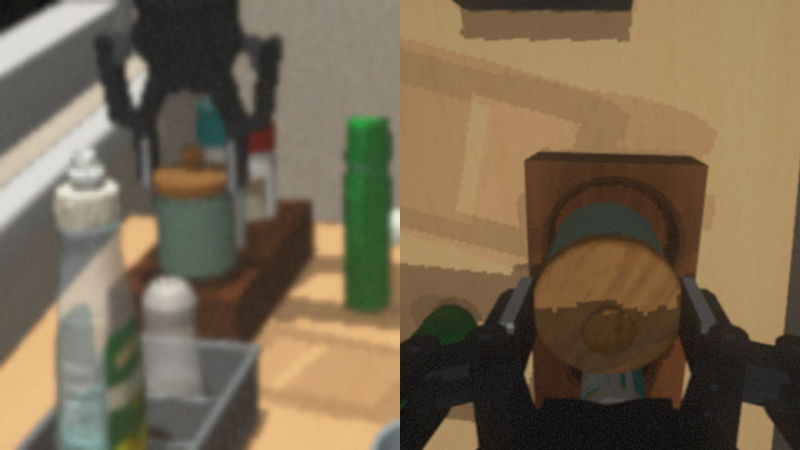

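The tin hangs over the wide well (ring 548 to 682), roughly centred. I'll nudge it +2 mm in x and lower it.

Emit:
{"api": "step_arm", "payload": {
  "increments": [
    [[0.01,0,-0.03,0,0,0,0.6],[0.01,0,-0.08,0,0,0,0.6],[0.01,0,-0.13,0,0,0,0.6],[0.01,0,-0.18,0,0,0,0.6],[0.01,0,-0.21,0,0,0,0.6]]
  ]
}}

```text
t: 22.95
eef_pos: [625.3, -79.5, 39.7]
tool_rot: [-0.001, 0.73, 0.683, -0.0]
ft_force: [-0.2, 0.2, -2.5]
finger_gap: 57.7
grip_force: 54.4
```

Emit:
{"api": "step_arm", "payload": {
  "increments": [
    [[0,0,-0.012,0,0,0,0.6],[0,0,-0.025,0,0,0,0.6],[0,0,-0.035,0,0,0,0.6],[0,0,-0.04,0,0,0,0.6],[0,0,-0.04,0,0,0,0.6]]
  ]
}}

```text
t: 23.45
eef_pos: [626.1, -79.8, 35.2]
tool_rot: [0.0, 0.73, 0.683, 0.0]
ft_force: [-0.5, 0.4, -3.7]
finger_gap: 57.5
grip_force: 54.4
```

Emit:
{"api": "step_arm", "payload": {
  "increments": [
    [[0,0,-0.008,0,0,0,0.6],[0,0,-0.016,0,0,0,0.6],[0,0,-0.022,0,0,0,0.6],[0,0,-0.022,0,0,0,0.6],[0,0,-0.022,0,0,0,0.6]]
  ]
}}

```text
t: 23.95
eef_pos: [626.1, -79.8, 31.8]
tool_rot: [0.0, 0.73, 0.683, 0.0]
ft_force: [-0.6, 0.1, -2.2]
finger_gap: 57.4
grip_force: 54.4
```

Emit:
{"api": "step_arm", "payload": {
  "increments": [
    [[0,0,-0.006,0,0,0,0.6],[0,0,-0.01,0,0,0,0.6],[0,0,-0.01,0,0,0,0.6],[0,0,-0.01,0,0,0,0.6],[0,0,-0.01,0,0,0,0.6]]
  ]
}}

```text
t: 24.45
eef_pos: [626.1, -79.8, 31.6]
tool_rot: [0.0, 0.73, 0.683, -0.0]
ft_force: [-4.8, 0.7, 7.1]
finger_gap: 57.4
grip_force: 55.5
```

Emit:
{"api": "step_arm", "payload": {
  "increments": [
    [[0,0,0,0,0,0,1],[0,0,0,0,0,0,1],[0,0,0,0,0,0,1],[0,0,0.1,0,0,0,1],[0,0,0.3,0,0,0,1]]
  ]
}}

```text
t: 24.95
eef_pos: [624.0, -79.1, 73.7]
tool_rot: [-0.002, 0.73, 0.683, -0.001]
ft_force: [0.6, 0.4, -0.4]
finger_gap: 85.1
grip_force: 0.0
```

Emit:
{"api": "step_arm", "payload": {
  "increments": [
    [[0,0,0.2,0,0,0,1],[0,0.05,0.4,0,0,0,1],[-0.02,0.2,0.5,0,0,0,1],[-0.05,0.4,0.5,0,0,0,1],[-0.09,0.6,0.5,0,0,0,1]]
  ]
}}

```text
t: 25.45
eef_pos: [613.4, 10.7, 152.7]
tool_rot: [0.001, 0.731, 0.683, 0.001]
ft_force: [0.1, 0.3, 0.2]
finger_gap: 85.1
grip_force: 0.0
```

Emit:
{"api": "step_arm", "payload": {
  "increments": [
    [[-0.03,0.2,0,0,0,0,1],[-0.06,0.4,0,0,0,0,1],[-0.08,0.51,0,0,0,0,1],[-0.08,0.51,0,0,0,0,1],[-0.08,0.51,0,0,0,0,1]]
  ]
}}

```text
t: 25.95
eef_pos: [600.9, 86.2, 150.8]
tool_rot: [0.001, 0.73, 0.683, 0.0]
ft_force: [-0.8, -0.7, -0.0]
finger_gap: 85.7
grip_force: 0.0
```

```bash
python3 - <<'E'
from h import *
s=ctrl.state(); print(s["eef_pos"],s["ft_force"]); w=viewer.read_camera("wrist")
print([(np.round(wz(l["uv"],8,s),1),l["confidence"]) for l in landmark_of("wrist","salt_shaker")])
t=viewer.read_camera("side"); print([np.round(at_z("side",l["uv"],8),0) for l in landmark_of("side","tea_tin")])
c=np.zeros((450,800,3),np.uint8); c[:,:400]=cv2.resize(t[130:250,180:300],(400,450)); c[:,400:]=cv2.resize(w[:,90:460],(400,450))
cv2.imwrite("pics/s9.png",c)
E
```

```text
[600.89747471  86.24861037 150.78970906] [-0.80513737 -0.74354388 -0.03783918]
[(array([600. ,  89.9,   8. ]), 0.79)]
[]
```

View pics/s9.png

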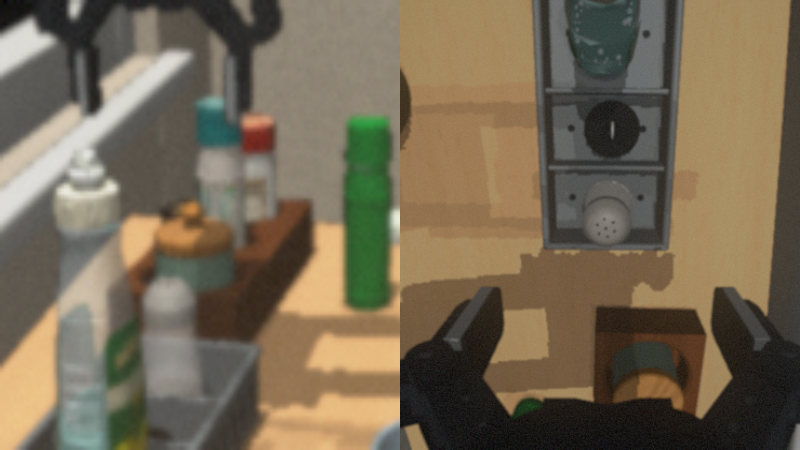

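The tea tin is down in its well, and the salt is at (606,220), under the gripper.

Emit:
{"api": "step_arm", "payload": {
  "increments": [
    [[0,0.01,-0.14,0,0,0,1],[0,0.01,-0.33,0,0,0,1],[0,0.01,-0.54,0,0,0,1],[0,0.01,-0.71,0,0,0,1],[0,0.01,-0.8,0,0,0,1]]
  ]
}}

```text
t: 26.65
eef_pos: [599.0, 87.3, 27.6]
tool_rot: [-0.001, 0.731, 0.683, -0.001]
ft_force: [1.4, 0.3, 0.3]
finger_gap: 85.0
grip_force: 0.0
```

Emit:
{"api": "step_arm", "payload": {
  "increments": [
    [[0,0,0,0,0,0,1],[0,0,0,0,0,0,0.4],[0,0,0,0,0,0,0.4],[0,0,0,0,0,0,0.4],[0,0,0,0,0,0,0.4]]
  ],
  "squeeze": 40
}}

```text
t: 27.15
eef_pos: [601.4, 88.3, 31.8]
tool_rot: [0.001, 0.73, 0.683, 0.001]
ft_force: [-1.4, -0.8, 6.7]
finger_gap: 34.7
grip_force: 17.6
```

Emit:
{"api": "step_arm", "payload": {
  "increments": [
    [[0,0,0,0,0,0,0.4],[0,0,0,0,0,0,0.4],[0,0,0,0,0,0,0.4],[0,0,0,0,0,0,0.4],[0,0,0,0,0,0,0.4]]
  ]
}}

```text
t: 27.65
eef_pos: [601.4, 88.3, 31.8]
tool_rot: [0.001, 0.73, 0.683, 0.001]
ft_force: [-1.1, -0.0, 6.1]
finger_gap: 34.4
grip_force: 18.0
```

```bash
python3 - <<'E'
from h import *
w=viewer.read_camera("wrist"); t=viewer.read_camera("side")
c=np.zeros((560,800,3),np.uint8); c[:,:400]=cv2.resize(t[165:277,190:270],(400,560),interpolation=cv2.INTER_CUBIC); c[:,400:]=cv2.resize(w[130:410,180:380],(400,560))
cv2.imwrite("pics/s10.png",c)
E
```

```text
(no output)
```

View pics/s10.png

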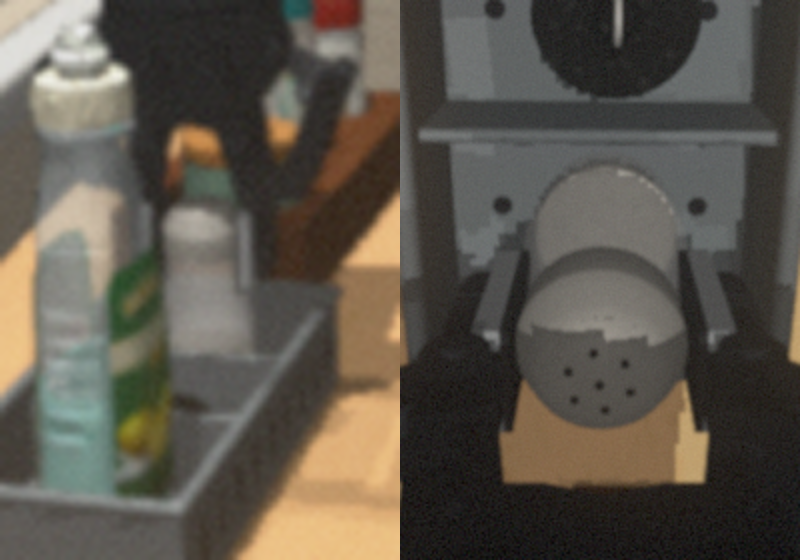

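The pads hold the shaker just under its dome, and it stands upright. I'll tighten and lift.

Emit:
{"api": "step_arm", "payload": {
  "increments": [
    [[0,0,0,0,0,0,0.3],[0,0,0,0,0,0,0.3],[0,0,0.02,0,0,0,0.3],[0,0,0.06,0,0,0,0.3],[0,0,0.12,0,0,0,0.3]]
  ]
}}

```text
t: 28.25
eef_pos: [599.9, 88.3, 48.2]
tool_rot: [-0.001, 0.73, 0.683, -0.001]
ft_force: [-0.4, -0.4, -1.0]
finger_gap: 33.6
grip_force: 39.4
```

Emit:
{"api": "step_arm", "payload": {
  "increments": [
    [[0,0,0.07,0,0,0,0.3],[0,0,0.16,0,0,0,0.3],[0,0,0.26,0,0,0,0.3],[0,0,0.34,0,0,0,0.3],[0,0,0.38,0,0,0,0.3]]
  ]
}}

```text
t: 28.75
eef_pos: [601.7, 88.2, 107.6]
tool_rot: [0.001, 0.73, 0.683, 0.001]
ft_force: [0.1, -0.3, -1.9]
finger_gap: 33.2
grip_force: 39.4
```

Emit:
{"api": "step_arm", "payload": {
  "increments": [
    [[-0.06,-0.02,0,0,0,0,0.3],[-0.16,-0.05,0,0,0,0,0.3],[-0.3,-0.1,0,0,0,0,0.3],[-0.46,-0.16,0,0,0,0,0.3],[-0.64,-0.22,0,0,0,0,0.3]]
  ]
}}

```text
t: 29.25
eef_pos: [502.6, 54.9, 104.4]
tool_rot: [-0.001, 0.73, 0.683, -0.001]
ft_force: [-0.7, -0.9, -0.6]
finger_gap: 33.2
grip_force: 39.5
```

Emit:
{"api": "step_arm", "payload": {
  "increments": [
    [[-0.18,-0.06,-0.03,0,0,0,0.3],[-0.34,-0.11,-0.1,0,0,0,0.3],[-0.46,-0.15,-0.2,0,0,0,0.3],[-0.5,-0.16,-0.32,0,0,0,0.3],[-0.5,-0.16,-0.42,0,0,0,0.3]]
  ]
}}

```text
t: 29.75
eef_pos: [426.9, 31.2, 40.9]
tool_rot: [-0.001, 0.73, 0.683, -0.001]
ft_force: [-0.2, 0.2, -1.0]
finger_gap: 33.2
grip_force: 39.5
```

Emit:
{"api": "step_arm", "payload": {
  "increments": [
    [[0,0,-0.04,0,0,0,0.3],[0,0,-0.07,0,0,0,0.3],[0,0,-0.09,0,0,0,0.3],[0,0,-0.1,0,0,0,0.3],[0,0,-0.1,0,0,0,0.3]]
  ]
}}

```text
t: 30.25
eef_pos: [429.9, 31.2, 27.5]
tool_rot: [0.0, 0.73, 0.683, 0.0]
ft_force: [-0.2, -0.2, -0.8]
finger_gap: 33.5
grip_force: 39.5
```

Emit:
{"api": "step_arm", "payload": {
  "increments": [
    [[0,0,-0.012,0,0,0,0.3],[0,0,-0.024,0,0,0,0.3],[0,0,-0.026,0,0,0,0.3],[0,0,-0.026,0,0,0,0.3],[0,0,-0.026,0,0,0,0.3]]
  ]
}}

```text
t: 30.75
eef_pos: [430.0, 31.2, 24.0]
tool_rot: [0.0, 0.73, 0.683, 0.0]
ft_force: [-2.4, 0.5, 5.6]
finger_gap: 33.3
grip_force: 40.6
```

Emit:
{"api": "step_arm", "payload": {
  "increments": [
    [[0,0,0,0,0,0,0.8],[0,0,0,0,0,0,0.8],[0,0,0.02,0,0,0,0.8],[0,0,0.15,0,0,0,0.8],[0,0,0.35,0,0,0,0.8]]
  ]
}}

```text
t: 31.25
eef_pos: [427.7, 31.5, 75.1]
tool_rot: [-0.002, 0.73, 0.683, -0.001]
ft_force: [0.3, -0.6, 0.2]
finger_gap: 68.4
grip_force: 0.0
```

Emit:
{"api": "step_arm", "payload": {
  "increments": [
    [[0,0,0.2,0,0,0,0.8],[0,0,0.45,0,0,0,0.8],[0.08,-0.08,0.65,0,0,0,0.8],[0.23,-0.24,0.7,0,0,0,0.8],[0.4,-0.42,0.7,0,0,0,0.8]]
  ]
}}

```text
t: 31.75
eef_pos: [491.5, -32.4, 183.7]
tool_rot: [0.002, 0.73, 0.684, 0.001]
ft_force: [0.6, -0.7, 0.8]
finger_gap: 68.4
grip_force: 0.0
```

Emit:
{"api": "step_arm", "payload": {
  "increments": [
    [[0.19,-0.19,0,0,0,0,0.8],[0.38,-0.38,0,0,0,0,0.8],[0.57,-0.58,0,0,0,0,0.8],[0.74,-0.76,0,0,0,0,0.8],[0.86,-0.88,0,0,0,0,0.8]]
  ]
}}

```text
t: 32.25
eef_pos: [619.7, -165.9, 180.6]
tool_rot: [0.0, 0.731, 0.683, -0.0]
ft_force: [0.3, 0.2, -0.3]
finger_gap: 68.2
grip_force: 0.0
```

Emit:
{"api": "step_arm", "payload": {
  "increments": [
    [[0,0,0,0,0,0,0.8],[0,0,0,0,0,0,0.8],[0,0,0,0,0,0,0.8],[0,0,0,0,0,0,0.8],[0,0,0,0,0,0,0.8]]
  ]
}}

```text
t: 32.75
eef_pos: [618.3, -163.0, 181.3]
tool_rot: [0.0, 0.73, 0.683, 0.0]
ft_force: [-0.1, -0.6, -0.1]
finger_gap: 68.6
grip_force: 0.0
```

```bash
python3 - <<'E'
from h import *
s=ctrl.state(); print(s["eef_pos"],s["ft_force"]); w=viewer.read_camera("wrist"); cv2.imwrite("pics/w11.png",w)
for l in landmark_of("wrist","scouring_cream"): print(l["uv"],np.round(wz(l["uv"],8,s),1),l["confidence"])
for l in regions_of("wrist","scouring_cream"):
    m=l["mask"]; hsv=cv2.cvtColor(w,cv2.COLOR_BGR2HSV); print(l["rect"],l["confidence"],np.median(hsv[m],0))
viewer.read_camera("side")
for l in landmark_of("side","salt_shaker"): print("salt",np.round(at_z("side",l["uv"],0),0),l["confidence"])
E
```

```text
[ 618.26946944 -162.96442815  181.25717062] [-0.12885333 -0.60776662 -0.05850662]
[282.5, 181.3] [ 619.9 -165.1    8. ] 0.87
[170.2, 176.0] [ 503.4 -151.6    8. ] 0.79
[258.9, 167.3, 54.1, 86.3] 0.74 [ 82.  52. 112.]
[82.6, 158.6, 104.6, 88.9] 0.72 [ 51. 129.  72.]
salt [434.  16.   0.] 0.64
```

Emit:
{"api": "step_arm", "payload": {
  "increments": [
    [[0.005,-0.005,-0.1,0,0,0,0.8],[0.005,-0.005,-0.25,0,0,0,0.8],[0.005,-0.005,-0.42,0,0,0,0.8],[0.005,-0.005,-0.57,0,0,0,0.8],[0.005,-0.005,-0.64,0,0,0,0.8]]
  ]
}}

```text
t: 33.5
eef_pos: [617.3, -163.7, 81.1]
tool_rot: [-0.002, 0.73, 0.683, -0.001]
ft_force: [-0.4, 0.6, -0.3]
finger_gap: 68.1
grip_force: 0.0
```

Emit:
{"api": "step_arm", "payload": {
  "increments": [
    [[0,0,0,0,0,0,0.8],[0,0,0,0,0,0,0.35],[0,0,0,0,0,0,0.35],[0,0,0,0,0,0,0.35],[0,0,0,0,0,0,0.35]]
  ],
  "squeeze": 35
}}

```text
t: 34.0
eef_pos: [620.4, -165.0, 86.6]
tool_rot: [0.001, 0.73, 0.683, 0.001]
ft_force: [-0.1, 0.1, 4.0]
finger_gap: 36.7
grip_force: 35.3
```

Emit:
{"api": "step_arm", "payload": {
  "increments": [
    [[0,0,0,0,0,0,0.3],[0,0,0,0,0,0,0.3],[0,0,0,0,0,0,0.3],[0,0,0,0,0,0,0.3],[0,0,0,0,0,0,0.3]]
  ]
}}

```text
t: 34.5
eef_pos: [620.5, -165.0, 86.5]
tool_rot: [0.001, 0.73, 0.683, 0.001]
ft_force: [0.1, -0.5, 5.0]
finger_gap: 36.4
grip_force: 35.4
```

Emit:
{"api": "step_arm", "payload": {
  "increments": [
    [[0,0,0.06,0,0,0,0.3],[0,0,0.2,0,0,0,0.3],[0,0,0.42,0,0,0,0.3],[0,0,0.63,0,0,0,0.3],[0,0,0.75,0,0,0,0.3]]
  ]
}}

```text
t: 35.0
eef_pos: [620.1, -164.8, 200.7]
tool_rot: [0.001, 0.73, 0.683, 0.001]
ft_force: [0.9, -0.0, -0.4]
finger_gap: 36.8
grip_force: 35.2
```

Emit:
{"api": "step_arm", "payload": {
  "increments": [
    [[0,0.06,0,0,0,0,0.3],[-0.01,0.18,0,0,0,0,0.3],[-0.03,0.35,0,0,0,0,0.3],[-0.05,0.55,0,0,0,0,0.3],[-0.07,0.76,0,0,0,0,0.3]]
  ]
}}

```text
t: 35.5
eef_pos: [606.8, -47.8, 194.7]
tool_rot: [-0.002, 0.73, 0.683, -0.001]
ft_force: [0.8, 0.2, -0.1]
finger_gap: 36.4
grip_force: 35.2
```

Emit:
{"api": "step_arm", "payload": {
  "increments": [
    [[-0.02,0.21,0,0,0,0,0.3],[-0.04,0.42,0,0,0,0,0.3],[-0.05,0.62,0,0,0,0,0.3],[-0.06,0.79,0,0,0,0,0.3],[-0.07,0.91,0,0,0,0,0.3]]
  ]
}}

```text
t: 36.0
eef_pos: [595.8, 89.5, 194.8]
tool_rot: [-0.002, 0.729, 0.684, -0.001]
ft_force: [-0.6, -0.4, -0.8]
finger_gap: 36.1
grip_force: 35.2
```

Emit:
{"api": "step_arm", "payload": {
  "increments": [
    [[0,0,-0.04,0,0,0,0.3],[0,0,-0.12,0,0,0,0.3],[0,0,-0.22,0,0,0,0.3],[0,0,-0.29,0,0,0,0.3],[0,0,-0.32,0,0,0,0.3]]
  ]
}}

```text
t: 36.5
eef_pos: [596.9, 85.3, 146.7]
tool_rot: [-0.001, 0.731, 0.683, -0.001]
ft_force: [-0.1, 0.7, -0.1]
finger_gap: 36.5
grip_force: 35.2
```

```bash
python3 - <<'E'
from h import *
s=ctrl.state(); print(s["eef_pos"],s["ft_force"],s["finger_gap"]); w=viewer.read_camera("wrist")
for l in landmark_of("wrist","scouring_cream"): print(l["uv"],np.round(wz(l["uv"],s["eef_pos"][2]-78,s),1),l["confidence"])
for l in landmark_of("wrist","caddy"): print(np.round(wz(l["uv"],0,s),1),l["confidence"])
E
```

```text
[596.91235708  85.27462423 146.65343014] [-0.05252556  0.65102566 -0.13067885] 36.53399452145747
[281.4, 208.0] [597.2  84.3  68.7] 0.91
[611.3 162.3   0. ] 0.74
```

Emit:
{"api": "step_arm", "payload": {
  "increments": [
    [[0.01,0.012,-0.04,0,0,0,0.3],[0.01,0.012,-0.12,0,0,0,0.3],[0.01,0.012,-0.21,0,0,0,0.3],[0.01,0.012,-0.28,0,0,0,0.3],[0.01,0.012,-0.32,0,0,0,0.3]]
  ]
}}

```text
t: 37.15
eef_pos: [598.7, 87.9, 99.3]
tool_rot: [-0.001, 0.73, 0.683, -0.001]
ft_force: [-0.7, 0.7, -1.0]
finger_gap: 36.6
grip_force: 35.2
```

Emit:
{"api": "step_arm", "payload": {
  "increments": [
    [[0,0,-0.015,0,0,0,0.3],[0,0,-0.03,0,0,0,0.3],[0,0,-0.045,0,0,0,0.3],[0,0,-0.05,0,0,0,0.3],[0,0,-0.05,0,0,0,0.3]]
  ]
}}

```text
t: 37.65
eef_pos: [599.9, 87.8, 94.1]
tool_rot: [0.0, 0.73, 0.683, 0.0]
ft_force: [-0.3, -0.8, -1.2]
finger_gap: 36.3
grip_force: 35.2
```

Emit:
{"api": "step_arm", "payload": {
  "increments": [
    [[0,0,-0.015,0,0,0,0.3],[0,0,-0.03,0,0,0,0.3],[0,0,-0.04,0,0,0,0.3],[0,0,-0.05,0,0,0,0.3],[0,0,-0.053,0,0,0,0.3]]
  ]
}}

```text
t: 38.15
eef_pos: [600.0, 87.8, 86.5]
tool_rot: [0.0, 0.73, 0.683, 0.0]
ft_force: [-2.3, -0.1, 5.8]
finger_gap: 36.4
grip_force: 35.5
```

Emit:
{"api": "step_arm", "payload": {
  "increments": [
    [[0,0,0,0,0,0,0.8],[0,0,0,0,0,0,0.8],[0,0,0,0,0,0,0.8],[0,0,0.1,0,0,0,0.8],[0,0,0.3,0,0,0,0.8]]
  ]
}}

```text
t: 38.65
eef_pos: [597.8, 87.8, 129.5]
tool_rot: [-0.002, 0.73, 0.683, -0.002]
ft_force: [-0.0, -0.2, 0.3]
finger_gap: 68.3
grip_force: 0.0
```

Emit:
{"api": "step_arm", "payload": {
  "increments": [
    [[0,0,0.2,0,0,0,0.8],[-0.05,-0.02,0.25,0,0,0,0.8],[-0.2,-0.07,0.25,0,0,0,0.9],[-0.4,-0.13,0.25,0,0,0,0.9],[-0.6,-0.2,0.25,0,0,0,0.9]]
  ]
}}

```text
t: 39.15
eef_pos: [508.3, 57.6, 168.3]
tool_rot: [-0.0, 0.73, 0.683, -0.0]
ft_force: [0.9, -0.4, 0.1]
finger_gap: 76.9
grip_force: 0.0
```

Emit:
{"api": "step_arm", "payload": {
  "increments": [
    [[-0.2,-0.07,0,0,0,0,0.9],[-0.4,-0.13,-0.1,0,0,0,0.9],[-0.53,-0.175,-0.2,0,0,0,0.9],[-0.53,-0.175,-0.3,0,0,0,0.9],[-0.53,-0.175,-0.3,0,0,0,0.9]]
  ]
}}

```text
t: 39.65
eef_pos: [428.0, 31.7, 121.9]
tool_rot: [-0.001, 0.73, 0.683, -0.001]
ft_force: [-0.2, -0.6, -0.3]
finger_gap: 76.8
grip_force: 0.0
```

```bash
python3 - <<'E'
from h import *
s=ctrl.state(); print(s["eef_pos"],s["ft_force"]); w=viewer.read_camera("wrist")
for l in landmark_of("wrist","salt_shaker"): print(l["uv"],np.round(wz(l["uv"],0,s),1),l["confidence"])
E
```

```text
[428.00184639  31.65196236 121.89881824] [-0.23241656 -0.56465705 -0.32199218]
[280.0, 193.4] [426.9  30.6   0. ] 0.56
```

Salt confirmed under the gripper. I'll descend 98 mm, grip and lift.

Emit:
{"api": "step_arm", "payload": {
  "increments": [
    [[0.007,0,-0.12,0,0,0,0.9],[0.007,0,-0.28,0,0,0,0.9],[0.007,0,-0.45,0,0,0,0.9],[0.007,0,-0.59,0,0,0,0.9],[0.007,0,-0.66,0,0,0,0.9]]
  ]
}}

```text
t: 40.25
eef_pos: [431.2, 31.7, 23.6]
tool_rot: [-0.001, 0.73, 0.683, -0.0]
ft_force: [0.1, 0.2, 0.4]
finger_gap: 76.7
grip_force: 0.0
```

Emit:
{"api": "step_arm", "payload": {
  "increments": [
    [[0,0,0,0,0,0,0.9],[0,0,0,0,0,0,0.4],[0,0,0,0,0,0,0.3],[0,0,0,0,0,0,0.3],[0,0,0,0,0,0,0.3]]
  ],
  "squeeze": 40
}}

```text
t: 40.75
eef_pos: [432.2, 31.4, 25.6]
tool_rot: [0.001, 0.73, 0.683, 0.0]
ft_force: [-1.8, 0.8, 5.9]
finger_gap: 33.4
grip_force: 38.7
```

Emit:
{"api": "step_arm", "payload": {
  "increments": [
    [[0,0,0,0,0,0,0.3],[0,0,0.02,0,0,0,0.3],[0,0,0.1,0,0,0,0.3],[0,0,0.24,0,0,0,0.3],[0,0,0.38,0,0,0,0.3]]
  ]
}}

```text
t: 41.25
eef_pos: [431.0, 31.6, 82.6]
tool_rot: [-0.0, 0.73, 0.683, -0.0]
ft_force: [0.2, -0.2, -0.4]
finger_gap: 33.2
grip_force: 39.1
```

Emit:
{"api": "step_arm", "payload": {
  "increments": [
    [[0,0,0.12,0,0,0,0.3],[0,0,0.28,0,0,0,0.3],[0,0,0.43,0,0,0,0.3],[0.05,-0.05,0.5,0,0,0,0.3],[0.16,-0.16,0.5,0,0,0,0.3]]
  ]
}}

```text
t: 41.75
eef_pos: [456.6, 7.5, 158.8]
tool_rot: [0.002, 0.73, 0.684, 0.001]
ft_force: [-0.4, 0.3, -1.0]
finger_gap: 32.8
grip_force: 39.2
```

Emit:
{"api": "step_arm", "payload": {
  "increments": [
    [[0.14,-0.15,0,0,0,0,0.3],[0.3,-0.31,0,0,0,0,0.3],[0.46,-0.48,0,0,0,0,0.3],[0.62,-0.64,0,0,0,0,0.3],[0.77,-0.8,0,0,0,0,0.3]]
  ]
}}

```text
t: 42.25
eef_pos: [571.9, -114.2, 156.1]
tool_rot: [-0.0, 0.73, 0.683, -0.0]
ft_force: [0.8, -0.4, -0.8]
finger_gap: 32.9
grip_force: 39.2
```

Emit:
{"api": "step_arm", "payload": {
  "increments": [
    [[0.13,-0.14,0,0,0,0,0.3],[0.23,-0.24,0,0,0,0,0.3],[0.3,-0.31,-0.1,0,0,0,0.3],[0.31,-0.33,-0.25,0,0,0,0.3],[0.31,-0.33,-0.35,0,0,0,0.3]]
  ]
}}

```text
t: 42.75
eef_pos: [616.8, -162.9, 101.8]
tool_rot: [-0.001, 0.731, 0.683, -0.0]
ft_force: [-0.9, 0.9, -0.9]
finger_gap: 33.3
grip_force: 39.1
```

```bash
python3 - <<'E'
from h import *
s=ctrl.state(); print(s["eef_pos"],s["ft_force"]); w=viewer.read_camera("wrist")
for l in landmark_of("wrist","salt_shaker"): print(l["uv"],np.round(wz(l["uv"],s["eef_pos"][2]-25,s),1),l["confidence"])
for l in landmark_of("wrist","tea_tin"): print("tea",np.round(wz(l["uv"],8,s),1),l["confidence"])
cv2.imwrite("pics/w12.png",cv2.resize(w[100:400,160:410],(700,600) if 0 else (500,600)))
E
```

```text
[ 616.83784684 -162.9386936   101.79365649] [-0.89174015  0.89109554 -0.90276345]
[277.3, 231.9] [ 615.  -162.4   76.8] 0.65
tea [623.3 -81.7   8. ] 0.64
```

View pics/w12.png

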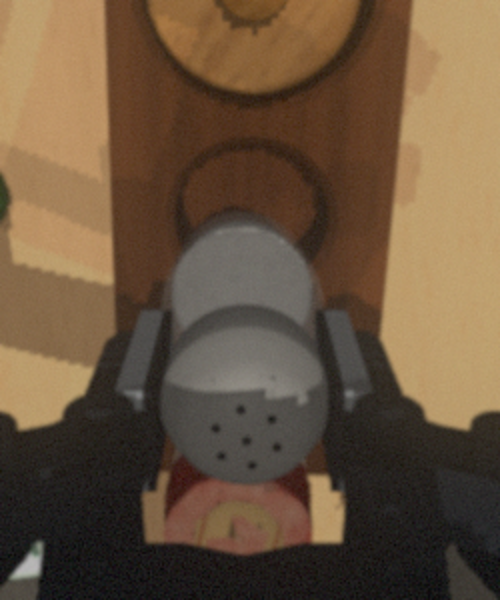

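The held salt is over the middle well, whose ring (178 to 327, top at 137) is visible. I'll check the well centre against the held position.

```bash
python3 - <<'E'
from h import *
s=ctrl.state(); print(wz((285.5,203.5),44,s), wz((160+178/2,203),44,s),wz((160+327/2,203),44,s),wz((285,168.5),44,s)-[0,28,0])
E
```

```text
[ 619.96916328 -152.94404747   44.        ] [ 594.24802306 -150.87586152   44.        ] [ 646.77636187 -154.3425156    44.        ] [ 621.21469214 -155.94475851   44.        ]
```

Emit:
{"api": "step_arm", "payload": {
  "increments": [
    [[0.02,0.02,-0.01,0,0,0,0.3],[0.02,0.02,-0.06,0,0,0,0.3],[0.02,0.02,-0.12,0,0,0,0.3],[0.02,0.02,-0.17,0,0,0,0.3],[0.02,0.02,-0.19,0,0,0,0.3]]
  ]
}}

```text
t: 43.4
eef_pos: [619.5, -158.5, 74.0]
tool_rot: [-0.001, 0.73, 0.683, -0.0]
ft_force: [0.3, -0.8, -1.3]
finger_gap: 33.2
grip_force: 39.2
```

Emit:
{"api": "step_arm", "payload": {
  "increments": [
    [[0,0,-0.03,0,0,0,0.3],[0,0,-0.07,0,0,0,0.3],[0,0,-0.11,0,0,0,0.3],[0,0,-0.14,0,0,0,0.3],[0,0,-0.14,0,0,0,0.3]]
  ]
}}

```text
t: 43.9
eef_pos: [619.7, -158.7, 53.4]
tool_rot: [-0.001, 0.73, 0.683, -0.0]
ft_force: [-0.4, 0.7, -0.2]
finger_gap: 33.1
grip_force: 39.2
```

Emit:
{"api": "step_arm", "payload": {
  "increments": [
    [[0,-0.008,-0.03,0,0,0,0.3],[0,-0.008,-0.06,0,0,0,0.3],[0,-0.008,-0.09,0,0,0,0.3],[0,-0.008,-0.11,0,0,0,0.3],[0,-0.008,-0.12,0,0,0,0.3]]
  ]
}}

```text
t: 44.4
eef_pos: [620.0, -160.1, 35.9]
tool_rot: [-0.0, 0.73, 0.683, -0.0]
ft_force: [0.0, 0.6, -1.4]
finger_gap: 33.2
grip_force: 39.2
```

Emit:
{"api": "step_arm", "payload": {
  "increments": [
    [[0,0,-0.005,0,0,0,0.3],[0,0,-0.01,0,0,0,0.3],[0,0,-0.012,0,0,0,0.3],[0,0,-0.012,0,0,0,0.3],[0,0,-0.012,0,0,0,0.3]]
  ]
}}

```text
t: 44.9
eef_pos: [620.5, -160.2, 34.8]
tool_rot: [0.0, 0.73, 0.683, 0.0]
ft_force: [0.5, -0.2, -1.0]
finger_gap: 32.6
grip_force: 39.2
```

Emit:
{"api": "step_arm", "payload": {
  "increments": [
    [[0,0,-0.006,0,0,0,0.3],[0,0,-0.012,0,0,0,0.3],[0,0,-0.013,0,0,0,0.3],[0,0,-0.013,0,0,0,0.3],[0,0,-0.013,0,0,0,0.3]]
  ]
}}

```text
t: 45.4
eef_pos: [620.7, -160.4, 33.7]
tool_rot: [0.0, 0.73, 0.683, 0.0]
ft_force: [-2.2, 0.6, 5.2]
finger_gap: 33.5
grip_force: 40.4
```

Contact with the well floor. I'll release, retreat upward and move clear.

Emit:
{"api": "step_arm", "payload": {
  "increments": [
    [[0,0,0,0,0,0,0.8],[0,0,0,0,0,0,0.8],[0,0,0,0,0,0,0.8],[0,0,0.1,0,0,0,0.8],[0,0,0.3,0,0,0,0.8]]
  ]
}}

```text
t: 45.9
eef_pos: [618.3, -159.2, 76.0]
tool_rot: [-0.003, 0.73, 0.683, -0.001]
ft_force: [0.4, -0.1, -0.4]
finger_gap: 68.3
grip_force: 0.0
```

Emit:
{"api": "step_arm", "payload": {
  "increments": [
    [[0,0,0.2,0,0,0,0.8],[0,0,0.4,0,0,0,0.8],[0,0,0.6,0,0,0,0.8],[0,0,0.8,0,0,0,0.8],[0,0,0.95,0,0,0,0.8]]
  ]
}}

```text
t: 46.4
eef_pos: [621.0, -160.4, 224.0]
tool_rot: [0.002, 0.73, 0.683, 0.001]
ft_force: [0.6, 1.1, -0.4]
finger_gap: 68.5
grip_force: 0.0
```

Emit:
{"api": "step_arm", "payload": {
  "increments": [
    [[-0.15,0.1,0.1,0,0,0,0.8],[-0.35,0.2,0.1,0,0,0,0.8],[-0.55,0.3,0.1,0,0,0,0.8],[-0.75,0.4,0.1,0,0,0,0.8],[-0.95,0.5,0.1,0,0,0,0.8]]
  ]
}}

```text
t: 46.9
eef_pos: [476.7, -84.6, 236.2]
tool_rot: [0.001, 0.73, 0.683, 0.0]
ft_force: [0.8, -0.5, -0.7]
finger_gap: 68.7
grip_force: 0.0
```

Emit:
{"api": "step_arm", "payload": {
  "increments": [
    [[-0.15,0,0,0,0,0,0.8],[-0.3,0,0,0,0,0,0.8],[-0.4,0,0,0,0,0,0.8],[-0.5,0,0,0,0,0,0.8],[-0.5,0,0,0,0,0,0.8]]
  ]
}}

```text
t: 47.4
eef_pos: [402.0, -85.1, 236.2]
tool_rot: [0.001, 0.73, 0.683, 0.0]
ft_force: [-0.2, -0.1, 0.7]
finger_gap: 68.0
grip_force: 0.0
```

```bash
python3 - <<'E'
from h import *
s=ctrl.state(); print(s["eef_pos"],s["ft_force"])
for c in("side","top"):
    im=viewer.read_camera(c); cv2.imwrite(f"pics/{c}_end.png",im)
    for n in "dish_soap scouring_cream tea_tin salt_shaker spice_jar mug parcel_tape remote".split():
        z=0 if n in("mug","parcel_tape","remote") else 8
        print(c,n,[(np.round(at_z(c,l["uv"],z)[:2],0).tolist(),round(l["confidence"],2)) for l in landmark_of(c,n)])
c=np.zeros((460,800,3),np.uint8); c[:,:400]=cv2.resize(cv2.imread("pics/side_end.png")[125:309,170:330],(400,460)); t=cv2.imread("pics/top_end.png")[100:284,100:260+1]
c[:,400:]=cv2.resize(cv2.imread("pics/top_end.png")[80:310,110:450],(400,460)); cv2.imwrite("pics/end.png",c)
E
```

```text
[401.97854064 -85.09862477 236.24008319] [-0.22306026 -0.10475982  0.6719034 ]
side dish_soap [([603.0, 218.0], 0.89)]
side scouring_cream [([501.0, -135.0], 0.96), ([600.0, 80.0], 0.65), ([592.0, 184.0], 0.23)]
side tea_tin [([618.0, -65.0], 0.55)]
side salt_shaker [([632.0, -168.0], 0.76)]
side spice_jar [([609.0, -262.0], 0.65)]
side mug [([422.0, 292.0], 0.7)]
side parcel_tape []
side remote [([392.0, -212.0], 0.57), ([644.0, -221.0], 0.51)]
top dish_soap [([611.0, 217.0], 0.78)]
top scouring_cream [([592.0, 90.0], 0.7)]
top tea_tin [([619.0, -76.0], 0.68)]
top salt_shaker [([613.0, -160.0], 0.93)]
top spice_jar [([607.0, -232.0], 0.87)]
top mug [([422.0, 292.0], 0.79), ([604.0, 162.0], 0.36)]
top parcel_tape [([398.0, 186.0], 0.61)]
top remote [([610.0, 221.0], 0.44)]
```

View pics/end.png

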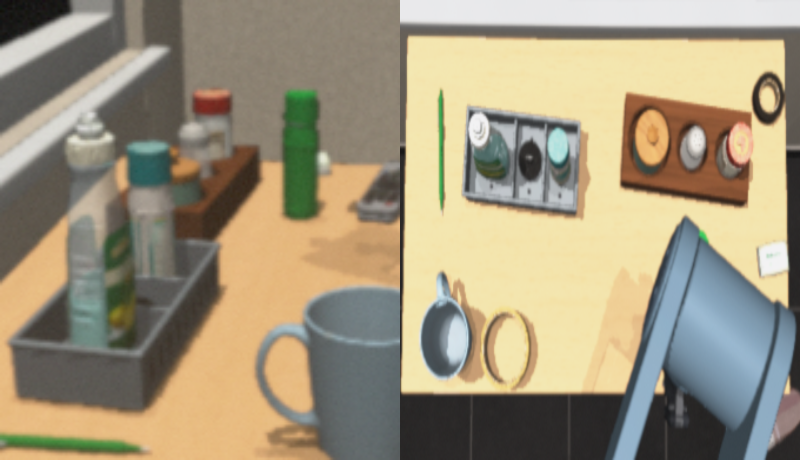

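In the final pictures all five items stand upright in their correct places. The mug, tape, remote and green look-alike are where they were.

```bash
python3 -c "
from rig import order; print(order.hand_in())"
```

```text
the job is handed in; nothing more can be done
None
```

The job is handed in at about 47 s of the 122 s allowed: the tea tin, salt shaker and spice jar stand in the stand's wells, the dish soap and scouring cream stand in the caddy's pockets, and in the final pictures nothing is tipped and the other things are where they were.

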